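Snap the cover onto the sloping tray of press studs

TASK

Put the large loose cover onto the open tray of press studs on its sloping rest, and press it down square to the slope, edge by edge, until it has clicked home and lies flush on the rim along all four edges. The cover is brittle: carry it by its grip bar but do not force it home by the bar, press gently on the flat plate near each edge (never more than about 30 N), and leave everything else on the bench where it is.

Things in the scene. Friction and masses are not known exactly. Their poses are not given: they have to be found in the camera images.
- cover_grip (a point): Centre of the grip bar on top of the tray's cover, 22 mm above the plate's upper face, 43 mm above the skirt's lower edge. The bar stands in the middle of the plate, 16 mm thick along the cover's x, 66 mm long along its y, 44 mm high. Axes: x the short way of the cover, y the long way, z up out of the plate. Turned half round about z the cover is the same.
- cover: The tray's cover: loose stiff grey plastic cap, 109 x 159 mm, 65 mm high over all, 75 to 145 g; starts flat on the table, grip bar up. Plate 3 mm thick; below it a skirt 3 mm thick reaches 18 mm down on all four sides, with a window 26 mm wide above a thin bar in the middle of each side, for the tray's clips. Origin at the middle of the skirt's lower edge, axes as cover_grip.
- edge_a (a point): Place to press on the cover: on the plate's upper face, just inside the middle of its -x edge, 46.5 mm from the cover's middle (8 mm in from the outer edge). Same axes as the cover.
- edge_b (a point): The same at the middle of the cover's +x edge, 46.5 mm from the middle.
- edge_c (a point): The same at the middle of the cover's +y (short) edge, 71.5 mm from the middle.
- edge_d (a point): The same at the middle of the cover's -y (short) edge, 71.5 mm from the middle.
- tray_rim (a point): Middle of the mouth of the tray, level with its rim. Axes: z out of the mouth, square to the slope (28 degrees from vertical, leaning to the robot's side); x up the slope, the short way of the tray; y level, the long way. The cover's skirt goes outside the rim with 1.5 mm of play all round; the rim is rounded. When home, the press places are 3 mm above this point's plane.
- tray: Black open tray of press studs, 100 x 150 mm outside, 38 mm high, fixed on a rest that slopes at 28 degrees, its low side roughly towards the robot. Each wall has one sprung clip at its middle, 20 mm wide, 4 mm proud, its tip 13 mm below the rim; its top slopes, its underside catches the skirt. Laid on loosely, the cover rests on the clips. Origin: centre of its underside; axes as tray_rim.
- rest: Wooden rest under the tray, 134 x 176 mm. Two dowels, 8 mm thick, rise from its low side to 10 mm above the rim plane, 110 mm apart, 2.5 mm clear of the cover, and stop it sliding down. Lying loose, the cover's plate is 7 to 11 mm above the rim. Pressed, an edge gives way with a click at some 9 to 16 N, goes down to the rim and is held; then the force rises steeply.
- spare_cover: Bystander: smaller grey cover of another box, 96 x 76 mm, 41 mm high, with no windows in its skirt; not the one wanted. Origin at the centre of its underside.
- rivet_jar: Bystander: clear jar with a steel cap, 60 mm across, 75 mm high. Origin at the centre of its underside.
- setter: Bystander: upright steel rivet setter, 26 mm across at the foot, 60 mm high. Origin at the centre of its underside.
- anvil: Bystander: small steel setting anvil, 32 mm across, 20 mm high. Origin at the centre of its underside.
- hammer: Bystander: hammer lying on the table.
- screwdriver: Bystander: screwdriver lying on the table.
- stud_dish: Bystander: white dish, 90 mm across, 30 mm high. Origin at the centre of its underside.
- tin: Bystander: metal tin, 70 mm across, 50 mm high. Origin at the centre of its underside.
There are look-alikes about, which are no part of the job. What is shaped like the rest but turquoise is not meant.

How it is judged:
By the outcome, as a careful person would: the job done as asked, in the order asked, and still so for the second after the job is handed in, with the robot touching nothing.
It also fails if it takes over 58 s, if anything falls off the work surface, if the arm or the gripper's body presses on something with over 40 N, if the wrist force passes 120 N, or if a joint passes its speed limit or range.

ROBOT

A 6-joint arm with a two-finger parallel gripper is mounted at the origin on the work surface. World frame = base frame: x ahead of the robot, y to its left, z up, the work surface at z = 0. Lengths are in m, angles in degrees, forces in N, time in s.
With the tool pointing down it reaches from about 0.325 to 0.775 m from the base axis. Payload 5.5 kg.
Tool frame: the origin (TCP) lies midway between the tips of the shut fingers; the grasp point (between the pads) lies 19 mm behind it; z points along the fingers, y is the line along which they close (so a half turn about z gives the same grasp; the last joint's range is limited). The gripper opens to 88 mm and grips with 3 to 60 N. Pads are 20 mm wide; open, the fingers measure 115 mm over their backs; the gripper's body (75 mm by 178 mm) begins 61 mm behind the grasp point.
Start: joints at [-66.503, 5.22, 70.514, -0, 104.267, -3.249], TCP at [0.27, -0.536, 0.223] pointing down, gripper open.
Joint ranges: [-164.24, 164.24], [-49.07, 125.15], [9.68, 141.18], [-86.29, 266.29], [3.28, 154.24], [-151.56, 151.56]. Speed limits (degrees/s): [147.25, 147.25, 172.46, 180, 180, 180].

INTERFACE

Orientations are given as [roll, pitch, yaw] about the fixed x, y, z axes, in that order (R = Rz(yaw) Ry(pitch) Rx(roll)).
In Python, from plant import bot, capture, get_calibration gives the robot as it stands.
- The arm moves only by the tool play_rows, never from a script. Its argument "increments" is a list of rows, each an object of numbers: "dx", "dy", "dz": the shift along the tool's x, y, z in mm; "turn": the turn about the tool's z in units of 5 degrees (1.0 is 5 degrees); "jaw": the closure, from -1 (fully open) to 1 (shut). A call has 1 to 10 rows; each row shifts and turns the commanded pose from where the row before left it, along the tool's axes as they then stand; what a row does not reach is not made up. A row lasts 1/10 s, in which the tool goes at most 50 mm and 8.59 degrees, less where a joint would pass 70% of its speed; a pose out of reach is approached as far as the arm can. A call with a gripper value outside its range is refused whole. The fingers move at their own pace and stop on an object; "force" is the grip in N (left out, the last holds). Time passes only in rows, so rows that do not move let the fingers close. It gives the time, the measured TCP pose, the force, the opening and the grip force at its end, in the units of the state.
- bot.state(): the state, without advancing time (a new reading comes with each control period).
- capture(name): name is "side" or "top"; returns the picture (480x640x3 uint8, red, green, blue); there is no depth.
- get_calibration(name): a dict with "K" (3x3 intrinsics, pixels), "dist_coeffs" ([k1, k2, p1, p2, k3] as OpenCV has them; the pictures are not rectified), "position" and "rotation" of the camera in the world. Camera axes: x right, y down, z forward; pixel columns grow to the right and rows downward; lengths in m; the calibration is good to about 2 mm. A picture is of the moment at which its call begins. get_calibration takes no time and is no camera call.
- bot.hand_in(): hands the job in; it is judged then, once.
The state is a dict: "clock": time; "joints": joint angles; "qd": joint speeds; "joint_torque": joint torques, N m; "ee_pos": TCP position; "tool_rot": TCP orientation; "ft_force": force on the tool from outside, world axes, zero at the start; "moment": the same for the moment, N m; "gripper_width": opening from 0.0 (shut) to 1.0 (fully open); "grip_force": force on a finger pad.
Only numpy, scipy, OpenCV 4.12 (cv2) and the standard library are available. Lean on these libraries where they do the work, as an engineer would, in place of code of your own. Each camera call takes 0.05 s, during which the arm holds its last target. There are 200 camera calls.

## Working session

There is one attempt and no reset: what is moved stays moved. The work goes in short steps, Python scripts to look and compute and a tool call to move; the robot and the scene stay as the last step left them, time stands still between calls to the robot, and variables do not carry over. Pictures are saved under pics/ and viewed, at most 10 in all, crops included, and the job is handed in when it is done.

Besides the shell and the picture viewer there is one more tool, called after "Call:" by a JSON object that holds its "api" and its "payload". play_rows: Moves the arm, as the interface text tells. Its arguments: {"type":"object","properties":{"increments":{"type":"array","items":{"type":"object","properties":{"dx":{"type":"number"},"dy":{"type":"number"},"dz":{"type":"number"},"turn":{"type":"number"},"jaw":{"type":"number"}}}},"force":{"type":"number"}},"required":["increments"]}

```bash
mkdir -p pics; ls; python3 - <<'E'
from plant import bot, capture, get_calibration
import cv2
for n in("side","top"):
    im=capture(n); cv2.imwrite(f"pics/{n}0.png",im[:,:,::-1]); c=get_calibration(n); print(n,{k:(v.tolist() if hasattr(v,'tolist') else v) for k,v in c.items()})
print(bot.state())
E
```

```text
pics
side {'K': [[469.5557264392016, 0.0, 317.6014907887931], [0.0, 469.5557264392016, 240.86443854882228], [0.0, 0.0, 1.0]], 'dist_coeffs': [0.023442323954068527, 0.0, 0.0, 0.0, 0.0], 'position': [0.12314334466133757, 0.6248404258983222, 0.9750155478634724], 'rotation': [-139.80026571250497, 0.9123966739854422, -142.83403149699694]}
top {'K': [[461.114840206853, 0.0, 315.7014145976874], [0.0, 461.114840206853, 246.23199316925263], [0.0, 0.0, 1.0]], 'dist_coeffs': [-0.034788248530040776, 0.0, 0.0, 0.0, 0.0], 'position': [0.3106026927273995, 0.034718441457257644, 1.4821362765412296], 'rotation': [-170.39515391442075, 0.33732993154756163, -89.8286599074086]}
{'clock': 0.1, 'joints': array([-6.65046527e+01,  5.25921630e+00,  7.05735095e+01, -2.51303470e-03,
        1.04266442e+02, -3.25024013e+00]), 'qd': array([ 0.07355038, -0.02067556, -0.09426234, -0.07156717,  0.086371  ,
       -0.00615064]), 'joint_torque': array([ 2.43309056e-03, -4.47859097e+01, -4.07568848e+01,  6.98887627e-02,
        2.84026796e-02, -1.03341349e-04]), 'ee_pos': array([ 0.26988532, -0.53558628,  0.22163003]), 'tool_rot': array([-1.79900853e+02, -3.18985231e-03,  2.67449674e+01]), 'ft_force': array([0.01911089, 0.04831671, 0.01152814]), 'moment': array([0.03049308, 0.04775592, 0.04424992]), 'grip_force': 0.0, 'gripper_width': 0.996986267303941}
```

View pics/top0.png

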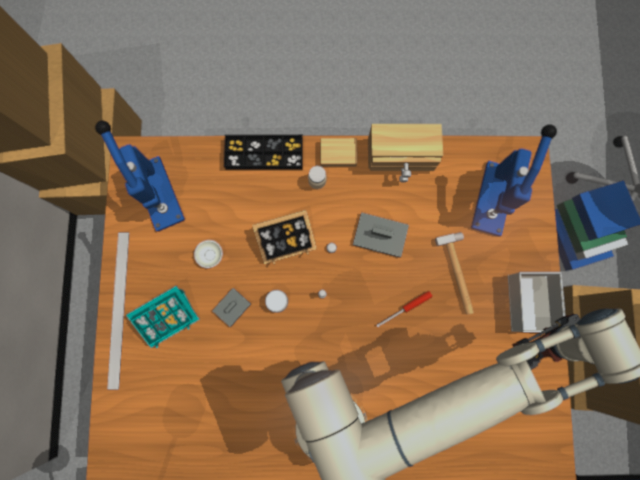

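View pics/side0.png

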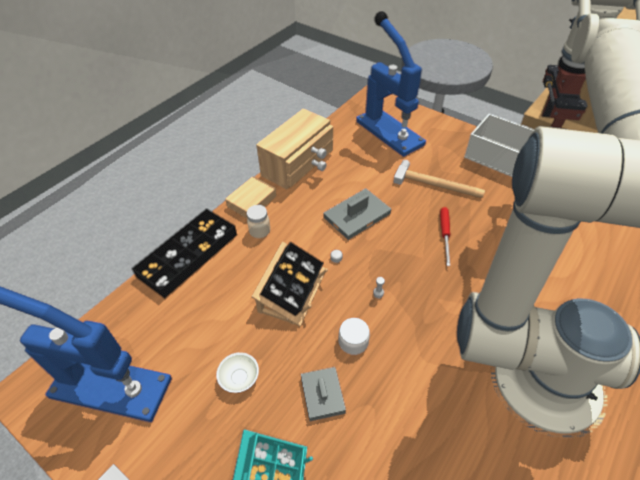

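Top view: the candidates for the cover are the plate with a bar at (380,235), and the smaller one at (231,307), which is the spare. The candidates for the tray are the black tray on a wooden rest at (284,239), the turquoise one at (162,317) which is excluded, and the flat black organiser at (263,152), which has no rest. An enlarged crop will confirm.

```bash
python3 - <<'E'
import cv2,numpy as np
t=cv2.imread("pics/top0.png");s=cv2.imread("pics/side0.png")
def c(im,x,y,w,h,k): return cv2.resize(im[y:y+h,x:x+w],None,fx=k,fy=k,interpolation=cv2.INTER_CUBIC)
a=c(t,245,205,80,60,5);b=c(t,340,205,80,60,5)
d=c(s,245,235,100,75,4);e=c(s,310,175,100,75,4)
cv2.imwrite("pics/crop1.png",np.vstack([np.hstack([a,b]),np.hstack([d,e])]))
E
```

```text
(no output)
```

View pics/crop1.png

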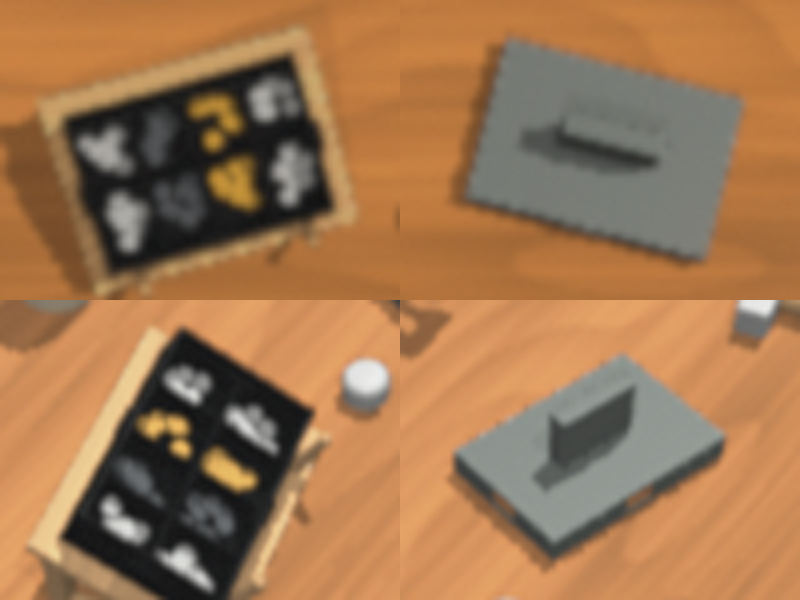

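Crop: the cover has windows in its skirt and a high bar, so it is the wanted one. The black tray is on the wooden, dowelled rest. Next I fit both poses to the clicked corners and refine on the image edges.

```bash
cat > h.py <<'E'
import cv2,numpy as np
from scipy.spatial.transform import Rotation as R
from scipy.optimize import least_squares
from plant import bot,capture,get_calibration
C={n:get_calibration(n) for n in("side","top")}
def proj(n,P):
    c=C[n];Rc=R.from_euler('xyz',c['rotation'],degrees=True).as_matrix()
    Rw=Rc.T; t=-Rw@np.array(c['position'])
    return cv2.projectPoints(np.asarray(P,float).reshape(-1,3),cv2.Rodrigues(Rw)[0],t,np.array(c['K']),np.array(c['dist_coeffs']))[0][:,0]
def rect(a,b,z): return np.array([[a,b,z],[a,-b,z],[-a,-b,z],[-a,b,z]])
def trayR(yaw): return R.from_euler('z',yaw,degrees=True)*R.from_euler('y',-28,degrees=True)
def coverP(p,pts): return R.from_euler('z',p[2],degrees=True).apply(pts)+[p[0],p[1],0]
def trayP(p,pts): return trayR(p[3]).apply(pts)+p[:3]
E
cat > fit.py <<'E'
from h import *
def tc(l,ox): return [(245+95*(x>=400)+((x-400*(x>=400))+.5)/5-.5,205+(y+.5)/5-.5) for x,y in l]
def sc(l,ox,oy,bx): return [(ox+(x-bx+.5)/4-.5,oy+(y-300+.5)/4-.5) for x,y in l]
# order (+x+y)(+x-y)(-x-y)(-x+y); +y is image-left in top
ct=tc([(510,37),(743,98),(705,256),(468,195)],0); tt=tc([(65,118),(293,55),(332,212),(105,274)],0)
cs=sc([(455,455),(622,355),(725,437),(553,540)],310,175,400); ts=sc([(62,540),(182,328),(313,410)],245,235,0)
cc=rect(.0545,.0795,.021); rr=rect(.05,.075,0)
f=lambda p:np.r_[(proj('top',coverP(p,cc))-ct).ravel(),(proj('side',coverP(p,cc))-cs).ravel()]
g=lambda p:np.r_[(proj('top',trayP(p,rr))-tt).ravel(),(proj('side',trayP(p,rr))[:3]-ts).ravel()]
a=least_squares(f,[.6,-.1,-15]);b=least_squares(g,[.6,.1,.1,15])
print(a.x,a.fun.round(1));print(b.x,b.fun.round(1))
np.save('p0.npy',np.r_[a.x,b.x])
bar=np.vstack([rect(.008,.033,.065),rect(.008,.033,.021)])
out=[]
for n,w in(('top',[(340,205),(245,205)]),('side',[(310,175),(245,235)])):
  im=cv2.imread(f'pics/{n}0.png')
  for (x,y),q in zip(w,[[coverP(a.x,cc),coverP(a.x,rect(.0545,.0795,0)),coverP(a.x,bar[:4])],[trayP(b.x,rr),trayP(b.x,rect(.05,.075,-.038)),trayP(b.x,rect(.067,.088,-.038))]]):
    k=4;I=cv2.resize(im[y:y+75,x:x+100],None,fx=k,fy=k,interpolation=cv2.INTER_CUBIC)
    for P,col in zip(q,[(0,0,255),(255,255,0),(0,255,0)]): cv2.polylines(I,[np.int32(((proj(n,P)-[x,y]+.5)*k-.5).round())],True,col,1)
    out.append(I)
cv2.imwrite('pics/ov1.png',np.vstack([np.hstack(out[:2]),np.hstack(out[2:])]))
E
python3 fit.py
```

```text
[  0.59988274  -0.16442707 -14.78601879] [-1.1 -0.5 -0.1 -0.4 -0.2  0.1 -0.9 -0.3 -0.1 -1.1  0.6 -0.8  0.8 -0.5
  0.7  0.6]
[ 0.57788279  0.14296421  0.06298312 15.99266811] [-1.2  1.1 -0.1  0.7  0.1 -1.2 -0.2 -0.8  2.5 -4.2 -1.3  1.5 -0.5  2.5]
```

View pics/ov1.png

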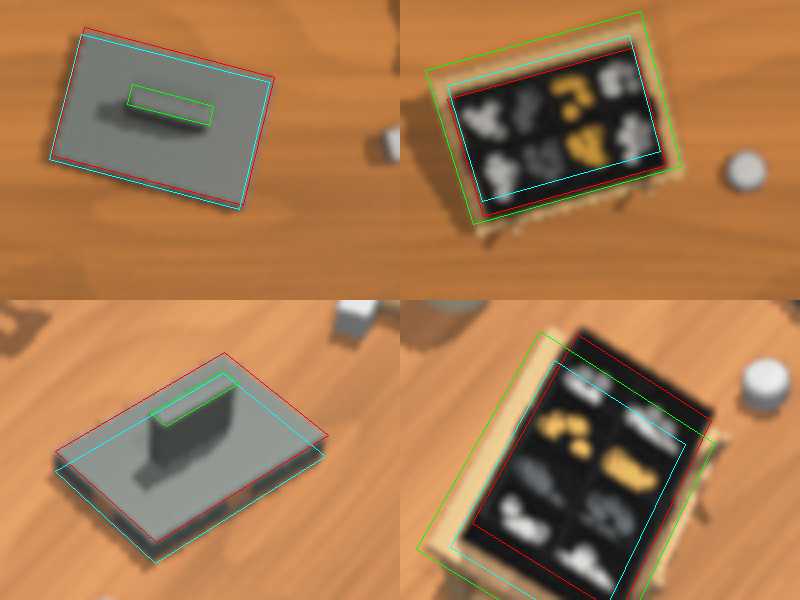

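```bash
cat > fit2.py <<'E'
from h import *
im={n:cv2.imread(f'pics/{n}0.png') for n in('top','side')}
box={'top':[(335,200,80,62),(240,200,84,75)],'side':[(315,180,85,65),(245,235,90,100)]}
def contour(n,i):
    x,y,w,h=box[n][i];k=6
    I=cv2.resize(im[n][y:y+h,x:x+w],None,fx=k,fy=k,interpolation=cv2.INTER_CUBIC)
    B,G,Rd=[I[:,:,j].astype(int) for j in range(3)]
    m=((Rd-B)<28) if i==0 else (Rd<75)
    if i==1: m=m&((Rd-B)<25)
    m=cv2.morphologyEx(m.astype(np.uint8),cv2.MORPH_CLOSE,np.ones((25,25))) if i==1 else m.astype(np.uint8)
    m=cv2.morphologyEx(m,cv2.MORPH_OPEN,np.ones((13,13)))
    c=max(cv2.findContours(m,cv2.RETR_EXTERNAL,cv2.CHAIN_APPROX_NONE)[0],key=cv2.contourArea)[:,0]
    return (c[::4]+.5)/k-.5+[x,y]
K={(n,i):contour(n,i) for n in box for i in(0,1)}
cov=np.vstack([rect(.0545,.0795,.021),rect(.0545,.0795,0)]);tr=np.vstack([rect(.05,.075,0),rect(.05,.075,-.038)])
def hull(n,i,p):
    P=coverP(p[:3],cov) if i==0 else trayP(p[3:7],tr)
    s=p[7:9] if n=='top' else p[9:11]
    return cv2.convexHull(np.float32(proj(n,P)+s))
def res(p):
    r=[[cv2.pointPolygonTest(hull(n,i,p),(float(a),float(b)),True)*4/np.sqrt(len(c)) *3 for a,b in c] for (n,i),c in K.items()]
    return np.r_[np.concatenate(r),p[7:]/.7]
p0=np.r_[np.load('p0.npy'),0,0,0,0]
if __name__=='__main__':
  s=least_squares(res,p0,loss='soft_l1',x_scale=[.01,.01,3,.01,.01,.01,3,1,1,1,1],diff_step=1e-4)
  p=s.x;np.save('p1.npy',p);print(p.round(4))
  for (n,i),c in K.items(): print(n,i,np.abs([cv2.pointPolygonTest(hull(n,i,p),(float(a),float(b)),True) for a,b in c]).mean().round(2))
  out=[]
  for n in box:
   for i in(0,1):
    x,y,w,h=box[n][i];k=4 if w>85 else 4
    I=cv2.resize(im[n][y:y+75,x:x+100],None,fx=4,fy=4,interpolation=cv2.INTER_CUBIC)
    q=[K[n,i],hull(n,i,p)[:,0]]
    if i: q.append(proj(n,trayP(p[3:7],rect(.05,.075,0)))+(p[7:9] if n=='top' else p[9:]))
    for P,col in zip(q,[(0,255,0),(0,0,255),(255,0,255)]): cv2.polylines(I,[np.int32(((P-[x,y]+.5)*4-.5).round())],True,col,1)
    out.append(I)
  cv2.imwrite('pics/ov2.png',np.vstack([np.hstack(out[:2]),np.hstack(out[2:])]))
E
python3 fit2.py
```

```text
[  0.5998  -0.1651 -14.9491   0.5815   0.1335   0.0567  17.1593   0.
   0.       0.       0.    ]
top 0 0.62
top 1 5.13
side 0 1.04
side 1 0.72
```

View pics/ov2.png

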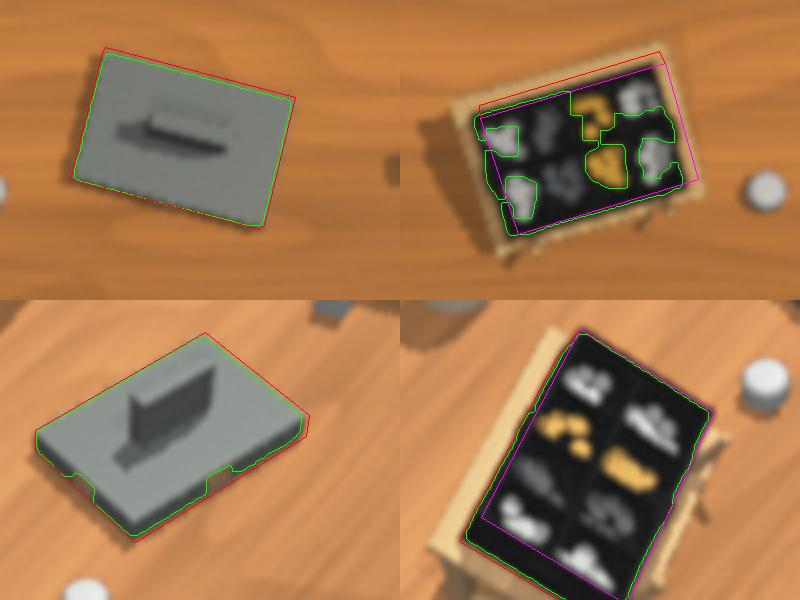

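```bash
python3 - <<'E'
s=open('fit2.py').read()
s=s.replace("    m=cv2.morphologyEx(m,cv2.MORPH_OPEN","""    if i==1:
        hm=np.zeros_like(m);cv2.fillPoly(hm,[cv2.convexHull(cv2.findNonZero(cv2.morphologyEx(m,cv2.MORPH_OPEN,np.ones((19,19)))))],1)
        m|=cv2.erode(hm,np.ones((31,31)))
    m=cv2.morphologyEx(m,cv2.MORPH_OPEN""")
s=s.replace("p0=np.r_[np.load('p0.npy'),0,0,0,0]","p0=np.r_[.5998,-.1651,-14.95,.5815,.1335,.0567,17.16,.1,.1,.1,.1]").replace("diff_step=1e-4","diff_step=[1e-4]*7+[.05]*4")
s=s.replace("(Rd-B)<28","(Rd-B)<40").replace("Rd<75","Rd<90").replace("(Rd-B)<25","(Rd-B)<45")
open('fit2.py','w').write(s)
E
python3 fit2.py
```

```text
[  0.6195  -0.1873 -14.7764   0.5941   0.1194   0.0619  16.6399  -6.7338
   6.4836   0.6797   7.2821]
top 0 0.3
top 1 0.51
side 0 0.49
side 1 0.22
```

View pics/ov2.png

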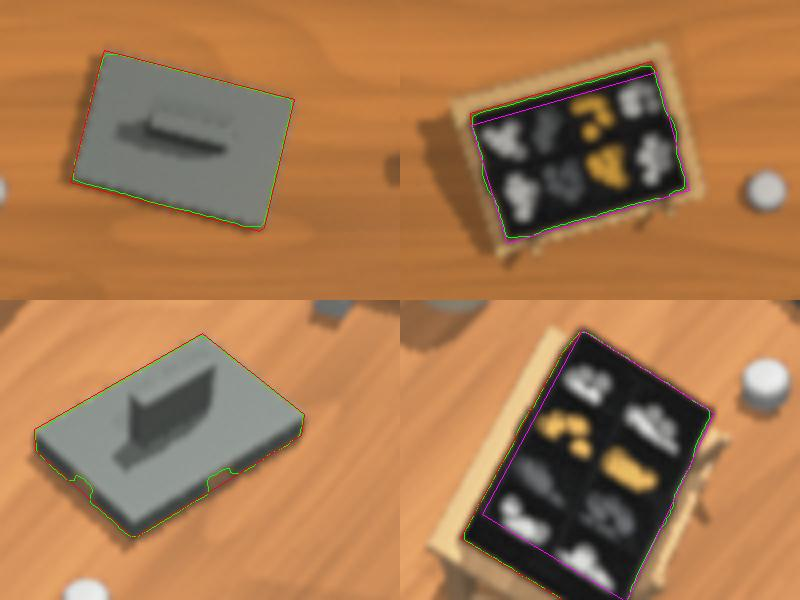

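```bash
for w in .7 .06 .03; do sed "s#p\[7:\]/.7#p[7:]/$w#; s#\*4/np.sqrt(len(c)) \*3#*12/np.sqrt(len(c))#;s#^p0=.*#p0=np.r_[.5998,-.1651,-14.95,.58,.138,.06,16.6,.1,.1,.1,.1]#; s#loss='soft_l1',##" fit2.py > f3.py; [ $w = .7 ] || python3 f3.py; done
```

```text
[  0.6002  -0.1651 -14.8467   0.5739   0.1396   0.0696  16.4932  -0.0172
   0.2544  -0.1493  -0.1269]
top 0 0.34
top 1 0.66
side 0 0.76
side 1 0.79
[ 6.00100e-01 -1.65100e-01 -1.49488e+01  5.73600e-01  1.39800e-01
  7.03000e-02  1.64235e+01 -1.60000e-03  8.37000e-02 -5.13000e-02
 -4.24000e-02]
top 0 0.38
top 1 0.68
side 0 0.76
side 1 0.81
```

```bash
python3 - <<'E'
from h import *
print(bot.state()['clock'])
for n in C: print(n, R.from_euler('xyz',C[n]['rotation'],degrees=True).as_matrix()[:,2], proj(n,[bot.state()['ee_pos']]))
E
```

```text
0.1
side [ 0.3996277  -0.50700757 -0.76370218] [[548.14764413 127.21801721]]
top [ 0.16683404  0.00630389 -0.98596484] [[529.84392293 339.506322  ]]
```

Fits agree: cover at about (0.600, -0.165), yaw -14.9°; tray rim at about (0.574, 0.140, 0.070), yaw 16.4°. The bar top, reach and sizes are plausible. The tool can't tilt, so I'll grip the bar by its ends, with the closing line along the tilt axis, so that the cover can pivot onto the slope. First the turn, then the approach.

Call:
{"api": "play_rows", "payload": {"increments": [{"turn":1.388,"jaw":-1},{"turn":1.388},{"turn":1.388},{"turn":1.388},{"turn":1.388},{"turn":1.388},{"dx":19,"dy":-37},{"dx":19,"dy":-37},{"dx":19,"dy":-37},{"dx":19,"dy":-37}]}}

```text
validation failed for argument at $.in...
```

Call:
{"api": "play_rows", "payload": {"increments": [{"dx":19,"dy":-37},{"dx":19,"dy":-37},{"dx":19,"dy":-37},{"dx":19,"dy":-37},{"dx":19,"dy":-37},{"dx":19,"dy":-37},{"dx":17,"dy":-37},{"dx":17,"dy":-36},{},{}]}}

```text
validation failed for argument at $.in...
```

```bash
cat >> h.py <<'E'
def go(x,y,z,yaw):
    "remaining tool-axis shift (mm, at the present yaw) and turn units; tool down"
    s=bot.state();r=R.from_euler('xyz',s['tool_rot'],degrees=True)
    d=r.inv().apply(np.array([x,y,z])-s['ee_pos'])*1000
    t=(s['tool_rot'][2]-yaw+180)%360-180
    print('clock %.2f'%s['clock'],'pos',s['ee_pos'].round(4),'rot',s['tool_rot'].round(2),'F',s['ft_force'].round(2),'d',d.round(1),'turn',round(t/5,3),'w',round(s['gripper_width']*88,1))
E
python3 - <<'E'
from h import *
for n in('top','side'):
    cv2.imwrite(f'pics/{n}1.png',capture(n)[:,:,::-1])
go(.600,-.165,.11,-14.9)
a=[cv2.resize(cv2.imread(f'pics/{n}1.png')[y:y+150,x:x+100],None,fx=4,fy=4) for n,x,y in(('top',330,160),('side',310,120))]
cv2.imwrite('pics/v1.png',np.hstack(a))
print(proj('top',[bot.state()['ee_pos']]),proj('side',[bot.state()['ee_pos']]))
E
```

```text
clock 0.20 pos [ 0.2699 -0.5357  0.222 ] rot [-179.93   -0.     26.74] F [-0.43 -0.42  0.68] d [ 461.6 -182.4  112.2] turn 8.329 w 88.3
[[529.92913289 339.49137237]] [[548.18686238 127.08950317]]
```

Call:
{"api": "play_rows", "payload": {"increments": [{"dx":0,"dy":0,"dz":0,"turn":1.388,"jaw":-1},{"dx":0,"dy":0,"dz":0,"turn":1.388,"jaw":-1},{"dx":0,"dy":0,"dz":0,"turn":1.388,"jaw":-1},{"dx":0,"dy":0,"dz":0,"turn":1.388,"jaw":-1},{"dx":0,"dy":0,"dz":0,"turn":1.388,"jaw":-1},{"dx":0,"dy":0,"dz":0,"turn":1.388,"jaw":-1},{"dx":19,"dy":-37,"dz":0,"turn":0,"jaw":-1},{"dx":19,"dy":-37,"dz":0,"turn":0,"jaw":-1},{"dx":19,"dy":-37,"dz":0,"turn":0,"jaw":-1},{"dx":19,"dy":-37,"dz":0,"turn":0,"jaw":-1}]}}

```text
clock: 1.2
ee_pos: [0.3822, -0.4111, 0.2224]
tool_rot: [-180.0, 0.0, -14.9]
ft_force: [0.4, 0.1, 0.3]
gripper_width: 1.0
grip_force: 0.0
```

Call:
{"api": "play_rows", "payload": {"increments": [{"dx":18,"dy":-37,"dz":0,"turn":0,"jaw":-1},{"dx":18,"dy":-37,"dz":0,"turn":0,"jaw":-1},{"dx":18,"dy":-37,"dz":0,"turn":0,"jaw":-1},{"dx":18,"dy":-37,"dz":0,"turn":0,"jaw":-1},{"dx":18,"dy":-37,"dz":10,"turn":0,"jaw":-1},{"dx":19,"dy":-37,"dz":20,"turn":0,"jaw":-1},{"dx":19,"dy":-36,"dz":30,"turn":0,"jaw":-1},{"dx":19,"dy":-36,"dz":40,"turn":0,"jaw":-1},{"dx":0,"dy":0,"dz":10,"turn":0,"jaw":-1},{"dx":0,"dy":0,"dz":0,"turn":0,"jaw":-1}]}}

```text
clock: 2.2
ee_pos: [0.5941, -0.1692, 0.1148]
tool_rot: [180.0, 0.3, -14.8]
ft_force: [0.3, 0.5, -0.6]
gripper_width: 0.993
grip_force: 0.0
```

```bash
python3 - <<'E'
from h import *
for n in('top','side'):
    cv2.imwrite(f'pics/{n}1.png',capture(n)[:,:,::-1])
go(.600,-.165,.03,-14.9)
a=[cv2.resize(cv2.imread(f'pics/{n}1.png')[y:y+120,x:x+100],None,fx=4,fy=4) for n,x,y in(('top',330,160),('side',310,130))]
cv2.imwrite('pics/v1.png',np.hstack(a))
print(proj('top',[bot.state()['ee_pos']]),proj('side',[bot.state()['ee_pos']]))
E
```

```text
clock 2.30 pos [ 0.5952 -0.1711  0.119 ] rot [ 1.7996e+02 -5.0000e-02 -1.4940e+01] F [ 0.39 -0.5   1.33] d [ 3.  -7.2 89. ] turn -0.008 w 87.9
[[386.84267083 228.74427082]] [[362.20163993 183.95679601]]
```

View pics/v1.png

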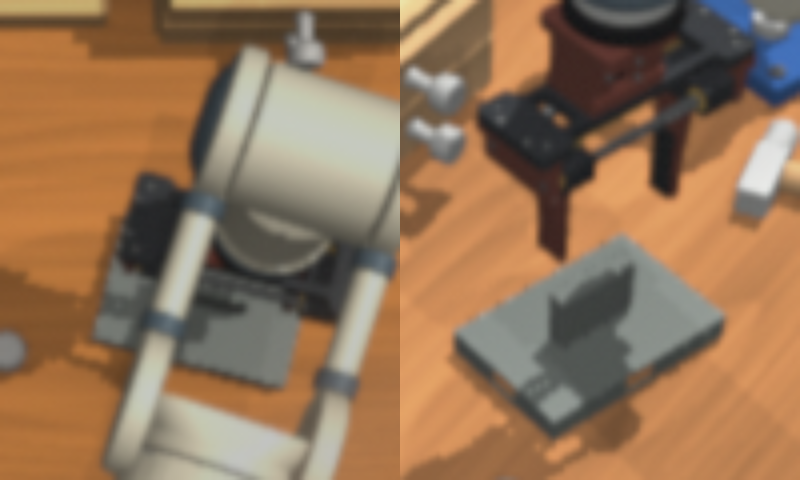

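Side view: the fingertips straddle the bar, with their midpoint at about (362,186) against the projected (362,184), so the calibration holds. I'll centre and descend.

Call:
{"api": "play_rows", "payload": {"increments": [{"dx":3,"dy":-7,"dz":0,"turn":0,"jaw":-1},{"dx":0,"dy":0,"dz":0,"turn":0,"jaw":-1},{"dx":0,"dy":0,"dz":20,"turn":0,"jaw":-1},{"dx":0,"dy":0,"dz":20,"turn":0,"jaw":-1},{"dx":0,"dy":0,"dz":20,"turn":0,"jaw":-1},{"dx":0,"dy":0,"dz":15,"turn":0,"jaw":-1},{"dx":0,"dy":0,"dz":10,"turn":0,"jaw":-1},{"dx":0,"dy":0,"dz":4,"turn":0,"jaw":-1},{"dx":0,"dy":0,"dz":0,"turn":0,"jaw":-1},{"dx":0,"dy":0,"dz":0,"turn":0,"jaw":-1}]}}

```text
clock: 3.3
ee_pos: [0.6007, -0.1642, 0.03]
tool_rot: [180.0, -0.1, -14.9]
ft_force: [0.1, 0.3, 0.1]
gripper_width: 0.998
grip_force: 0.0
```

```bash
python3 - <<'E'
from h import *
go(.600,-.165,.03,-14.9)
E
```

```text
clock 3.30 pos [ 0.6007 -0.1642  0.03  ] rot [ 1.7999e+02 -9.0000e-02 -1.4900e+01] F [0.09 0.28 0.12] d [-0.4  0.9  0. ] turn 0.001 w 87.8
```

Call:
{"api": "play_rows", "payload": {"force": 12, "increments": [{"dx":0,"dy":0,"dz":0,"turn":0,"jaw":0.3},{"dx":0,"dy":0,"dz":0,"turn":0,"jaw":0.4},{"dx":0,"dy":0,"dz":0,"turn":0,"jaw":0.6},{"dx":0,"dy":0,"dz":0,"turn":0,"jaw":0.6},{"dx":0,"dy":0,"dz":0,"turn":0,"jaw":0.6},{"dx":0,"dy":0,"dz":0,"turn":0,"jaw":0.6},{"dx":0,"dy":0,"dz":0,"turn":0,"jaw":0.6}]}}

```text
clock: 4.0
ee_pos: [0.6003, -0.1641, 0.0294]
tool_rot: [180.0, -0.0, -14.9]
ft_force: [-0.8, -0.0, 2.7]
gripper_width: 0.751
grip_force: 12.0
```

Call:
{"api": "play_rows", "payload": {"increments": [{"dx":0,"dy":0,"dz":-10,"turn":0,"jaw":0.6},{"dx":0,"dy":0,"dz":-20,"turn":0,"jaw":0.6},{"dx":0,"dy":0,"dz":-30,"turn":0,"jaw":0.6},{"dx":0,"dy":0,"dz":-30,"turn":0,"jaw":0.6},{"dx":0,"dy":0,"dz":-30,"turn":0,"jaw":0.6},{"dx":0,"dy":0,"dz":-30,"turn":0,"jaw":0.6},{"dx":0,"dy":0,"dz":-10,"turn":0,"jaw":0.6},{"dx":0,"dy":0,"dz":0,"turn":0,"jaw":0.6}]}}

```text
clock: 4.8
ee_pos: [0.6008, -0.1642, 0.1908]
tool_rot: [180.0, -0.2, -14.9]
ft_force: [-0.2, 0.0, -0.0]
gripper_width: 0.75
grip_force: 12.0
```

```bash
python3 - <<'E'
from h import *
for n in('top','side'):
    cv2.imwrite(f'pics/{n}2.png',capture(n)[:,:,::-1])
go(.600,-.165,.03,-14.9)
# target: cover z-axis = tray z; grip point 28 mm over plate -> pivot over rim along tray normal
p=np.load('p1.npy');print(p[3:7],trayP(p[3:7],[[0,0,.0]]))
a=[cv2.resize(cv2.imread(f'pics/{n}2.png')[y:y+150,x:x+100],None,fx=4,fy=4) for n,x,y in(('top',330,140),('side',310,60))]
cv2.imwrite('pics/v2.png',np.hstack(a))
E
```

```text
clock 4.90 pos [ 0.5997 -0.1639  0.1872] rot [-1.7999e+02  1.3000e-01 -1.4900e+01] F [-0.05 -0.09 -1.21] d [  1.    1.  157.2] turn 0.001 w 66.0
[ 0.57361441  0.13979402  0.07025437 16.42348357] [[0.57361441 0.13979402 0.07025437]]
```

View pics/v2.png

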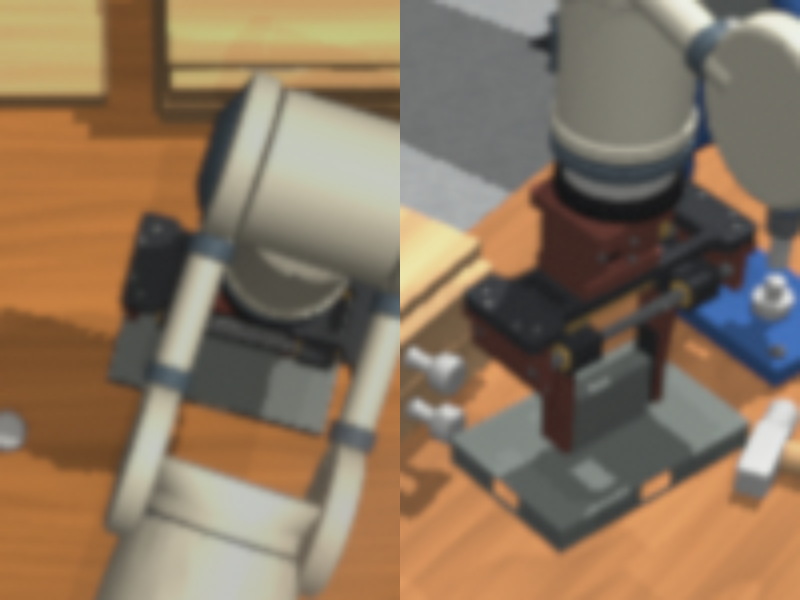

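Side view: the cover hangs level from the bar ends (opening 66.0 mm, as it must be). Now I turn and carry it above the tray.

Call:
{"api": "play_rows", "payload": {"increments": [{"dx":0,"dy":0,"dz":0,"turn":-1.252,"jaw":0.6},{"dx":0,"dy":0,"dz":0,"turn":-1.252,"jaw":0.6},{"dx":0,"dy":0,"dz":0,"turn":-1.252,"jaw":0.6},{"dx":0,"dy":0,"dz":0,"turn":-1.252,"jaw":0.6},{"dx":0,"dy":0,"dz":0,"turn":-1.252,"jaw":0.6},{"dx":4,"dy":-20,"dz":0,"turn":0,"jaw":0.6},{"dx":6,"dy":-30,"dz":0,"turn":0,"jaw":0.6},{"dx":6,"dy":-30,"dz":0,"turn":0,"jaw":0.6},{"dx":6,"dy":-30,"dz":0,"turn":0,"jaw":0.6},{"dx":6,"dy":-30,"dz":0,"turn":0,"jaw":0.6}]}}

```text
clock: 5.9
ee_pos: [0.5863, -0.0206, 0.1859]
tool_rot: [-179.9, 0.2, 16.4]
ft_force: [0.5, 0.1, -0.7]
gripper_width: 0.754
grip_force: 12.0
```

Call:
{"api": "play_rows", "payload": {"increments": [{"dx":6,"dy":-30,"dz":0,"turn":0,"jaw":0.6},{"dx":6,"dy":-30,"dz":0,"turn":0,"jaw":0.6},{"dx":6,"dy":-30,"dz":0,"turn":0,"jaw":0.6},{"dx":6,"dy":-30,"dz":0,"turn":0,"jaw":0.6},{"dx":6,"dy":-25,"dz":10,"turn":0,"jaw":0.6},{"dx":3,"dy":-14,"dz":20,"turn":0,"jaw":0.6},{"dx":0,"dy":0,"dz":6,"turn":0,"jaw":0.6},{"dx":0,"dy":0,"dz":0,"turn":0,"jaw":0.6},{"dx":0,"dy":0,"dz":0,"turn":0,"jaw":0.6}]}}

```text
clock: 6.8
ee_pos: [0.5741, 0.139, 0.1525]
tool_rot: [180.0, 0.1, 16.4]
ft_force: [0.4, 0.2, -1.3]
gripper_width: 0.754
grip_force: 12.0
```

```bash
python3 - <<'E'
from h import *
s=bot.state()
for n in('top','side'):
    cv2.imwrite(f'pics/{n}3.png',capture(n)[:,:,::-1])
go(.5736,.1398,.151,16.4)
out=[]
for n,x,y in(('top',235,165),('side',235,185)):
    I=cv2.resize(cv2.imread(f'pics/{n}3.png')[y:y+150,x:x+100],None,fx=4,fy=4,interpolation=cv2.INTER_CUBIC)
    P=R.from_euler('z',s['tool_rot'][2],degrees=True).apply(np.vstack([rect(.0545,.0795,-.009),rect(.0545,.0795,-.030)]))+s['ee_pos']
    for Q in(P[:4],P[4:]): cv2.polylines(I,[np.int32(((proj(n,Q)-[x,y]+.5)*4-.5).round())],True,(0,0,255),1)
    out.append(I)
cv2.imwrite('pics/v3.png',np.hstack(out))
E
```

```text
clock 6.90 pos [0.5746 0.139  0.1538] rot [ 1.7998e+02 -6.0000e-02  1.6330e+01] F [-0.96 -0.6   0.71] d [-0.8 -1.   2.8] turn -0.015 w 66.0
```

View pics/v3.png

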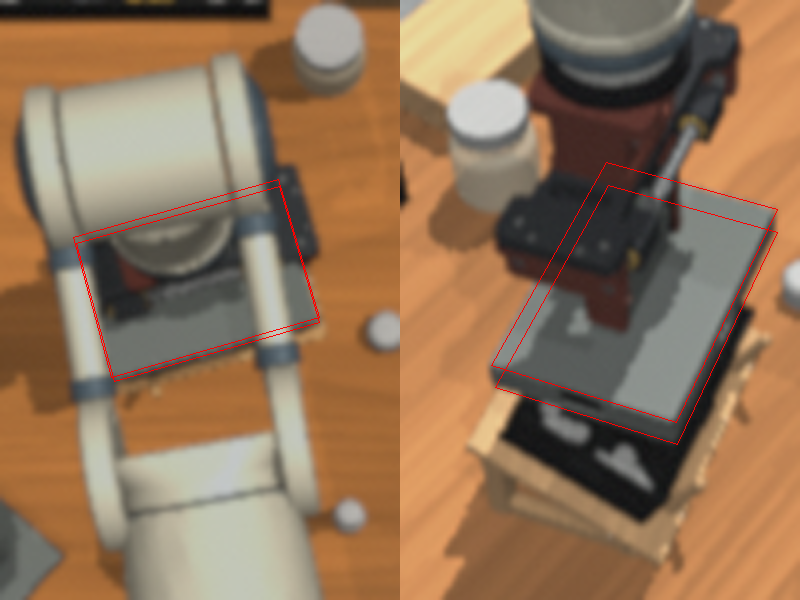

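The 9 pictures so far: the cover hangs level above the tray, and the projected model lies within about 0.7 px in both views. For the fine alignment I measure edge offsets numerically.

```bash
cat > edges.py <<'E'
from h import *
from scipy.ndimage import map_coordinates
def off(im,n,a,b,cen,mode,shift=(0,0),lo=.12,hi=.88,w=3.5):
    "median signed offset (px, outward +) of the sharpest inside->outside rise from the projected edge a-b"
    p,q,c=proj(n,[a,b,cen])+np.array(shift)
    t=(q-p)/np.linalg.norm(q-p);nn=np.array([-t[1],t[0]]);nn*=np.sign(nn@(p-c))
    I=im.astype(float);I=(I[:,:,2]-I[:,:,0]) if mode=='sat' else I[:,:,2]
    I=cv2.GaussianBlur(I,(0,0),.7)
    u=np.arange(-w,w+.01,.1);o=[]
    for f in np.linspace(lo,hi,40):
        X=p+(q-p)*f+u[:,None]*nn
        g=np.gradient(map_coordinates(I,[X[:,1],X[:,0]],order=3))
        k=g.argmax()
        if g[k]>1: o.append(u[k])
    o=np.array(o); m=np.median(o) if len(o) else np.nan
    return nn,m,np.median(abs(o-m)) if len(o) else 9,len(o)
E
python3 - <<'E'
from edges import *
pos=np.array([.5746,.1390,.1538]); pos=(pos+[.5741,.139,.1525])/2; pos[2]=.1533
Rz=R.from_euler('z',16.37,degrees=True)
top=Rz.apply(rect(.0545,.0795,-.009))+pos;bot_=Rz.apply(rect(.0545,.0795,-.030))+pos
im={n:cv2.imread(f'pics/{n}3.png') for n in('top','side')}
nm=['+x','-y','-x','+y']
for n in im:
  for lab,r in(('plate',top),('skirt',bot_)):
    for i in range(4):
      for lo,hi in((.05,.35),(.35,.65),(.65,.95)):
        nn,m,s,k=off(im[n],n,r[i],r[(i+1)%4],pos,'sat',lo=lo,hi=hi)
        if s<.25 and k>20: print(n,lab,nm[i],lo,nn.round(2),round(m,2),round(s,2),k)
p=np.load('p1.npy');T=lambda P:trayP(p[3:7],P)
im={n:cv2.imread(f'pics/{n}0.png') for n in('top','side')}
print('tray',p[3:7])
for n in im:
  for lab,r in(('rim',rect(.05,.075,0)),('base',rect(.05,.075,-.038))):
    r=T(r)
    for i in range(4):
      for lo,hi in((.05,.36),(.64,.95)):
        nn,m,s,k=off(im[n],n,r[i],r[(i+1)%4],p[3:6],'r',lo=lo,hi=hi)
        print(n,lab,nm[i],lo,nn.round(2),round(m,2),round(s,2),k)
E
```

```text
top plate -y 0.05 [ 0.96 -0.28] 3.5 0.0 40
top plate -y 0.35 [ 0.96 -0.28] 3.5 0.0 40
top plate -y 0.65 [ 0.96 -0.28] 0.0 0.0 40
top plate -x 0.35 [0.28 0.96] 2.5 0.1 40
top plate -x 0.65 [0.28 0.96] 2.3 0.1 40
top skirt -y 0.05 [ 0.96 -0.28] 3.5 0.0 35
top skirt -y 0.35 [ 0.96 -0.28] 3.5 0.0 30
top skirt -y 0.65 [ 0.96 -0.28] 0.3 0.0 40
top skirt -x 0.35 [0.28 0.96] 1.3 0.1 40
top skirt -x 0.65 [0.28 0.96] 1.2 0.1 40
side plate +x 0.05 [-0.87 -0.49] 0.5 0.0 40
side plate -y 0.35 [ 0.27 -0.96] -0.3 0.1 33
side plate -y 0.65 [ 0.27 -0.96] -0.3 0.0 40
side plate -x 0.05 [0.9  0.43] 1.6 0.0 40
side skirt +x 0.05 [-0.87 -0.49] 3.5 0.0 40
side skirt -y 0.35 [ 0.27 -0.96] 3.5 0.0 30
side skirt -y 0.65 [ 0.27 -0.96] 3.5 0.0 36
side skirt -x 0.05 [0.9  0.43] -0.9 0.1 40
side skirt -x 0.35 [0.9  0.43] 3.5 0.0 40
side skirt -x 0.65 [0.9  0.43] 3.5 0.0 40
tray [ 0.57361441  0.13979402  0.07025437 16.42348357]
top rim +x 0.05 [-0.27 -0.96] 2.1 0.0 40
top rim +x 0.64 [-0.27 -0.96] 2.0 0.0 40
top rim -y 0.05 [ 0.96 -0.27] -0.2 0.1 40
top rim -y 0.64 [ 0.96 -0.27] -0.4 0.1 40
top rim -x 0.05 [0.28 
[... 447 characters left out ...]
 0.64 [-0.95  0.3 ] 0.7 0.1 40
side rim +x 0.05 [-0.88 -0.48] 2.3 0.0 40
side rim +x 0.64 [-0.88 -0.48] 2.1 0.1 40
side rim -y 0.05 [ 0.54 -0.84] -0.3 0.0 40
side rim -y 0.64 [ 0.54 -0.84] -0.4 0.1 40
side rim -x 0.05 [0.91 0.42] -1.1 0.1 40
side rim -x 0.64 [0.91 0.42] -1.2 0.1 40
side rim +y 0.05 [-0.52  0.85] -3.5 0.0 28
side rim +y 0.64 [-0.52  0.85] nan 9 0
side base +x 0.05 [-0.88 -0.48] 0.4 0.1 40
side base +x 0.64 [-0.88 -0.48] 0.4 0.1 40
side base -y 0.05 [ 0.53 -0.85] nan 9 0
side base -y 0.64 [ 0.53 -0.85] nan 9 0
side base -x 0.05 [0.91 0.42] 2.4 0.1 40
side base -x 0.64 [0.91 0.42] 2.2 0.1 40
side base +y 0.05 [-0.52  0.85] -0.7 0.0 40
side base +y 0.64 [-0.52  0.85] -0.8 0.0 40
```

```bash
cat > fit4.py <<'E'
from edges import *
im={n:cv2.imread(f'pics/{n}0.png') for n in('top','side')}
rim=rect(.05,.075,0);base=rect(.05,.075,-.038)
E=[('top',rim,1),('top',rim,2),('top',rim,3),('top',base,0),('side',rim,1),('side',rim,2),('side',base,0),('side',base,3)]
# measured image edge points = projected + off*normal, at half edges, frozen, then pose LSQ
def measure(p,ss):
    M=[]
    for n,r,i in E:
        P=trayP(p[:4],r);sh=ss[n]
        for lo,hi in((.05,.36),(.64,.95)):
            nn,m,s,k=off(im[n],n,P[i],P[(i+1)%4],p[:3],'r',sh,lo,hi)
            f=(lo+hi)/2;a,b=proj(n,P[[i,(i+1)%4]])+sh
            M.append((n,r,i,f,nn,a+(b-a)*f+m*nn))
    return M
def run(use,sside,prior):
    p=np.array([.5736,.1398,.0703,16.4,0.])
    d=np.array([-.28,-.96])
    for it in range(5):
        ss={'side':np.array(sside),'top':p[4]*d}
        M=[m for m in measure(p,ss) if m[0] in use]
        def res(q):
            o=[]
            for n,r,i,f,nn,z in M:
                P=trayP(q[:4],r);a,b=proj(n,P[[i,(i+1)%4]])+(np.array(sside) if n=='side' else q[4]*d)
                t=(b-a)/np.linalg.norm(b-a);v=np.array([-t[1],t[0]]);v*=np.sign(v@nn)
                o.append((z-a)@v)
            return np.r_[np.array(o)/.3,q[4]/prior]
        s=least_squares(res,p,x_scale=[.01,.01,.01,3,1]);p=s.x
    return p,s.fun[:-1]*.3
for u in(('top','side'),('side',),('top',)):
  for ssd in([-.75,.1],[0,0]):
    p,r=run(u,ssd,.7 if len(u)>1 else .01);print(u,ssd,p.round(4),r.round(2))
E
python3 fit4.py
```

```text
('top', 'side') [-0.75, 0.1] [ 0.5734  0.1392  0.072  16.5613 -0.6224] [-0.3  -0.6  -0.39 -0.39 -0.2   0.   -0.41 -0.51 -0.39 -0.45 -0.37 -0.53
 -0.37 -0.42 -0.6  -0.71]
('top', 'side') [0, 0] [ 0.5754  0.1398  0.0708 16.6261 -1.1514] [-0.33 -0.54 -0.38 -0.3  -0.15 -0.06 -0.39 -0.51 -0.35 -0.46 -0.38 -0.5
 -0.29 -0.41 -0.61 -0.63]
('side',) [-0.75, 0.1] [ 0.5821  0.13    0.055  16.4133  0.    ] [ 0. -0.  0. -0. -0.  0.  0. -0.]
('side',) [0, 0] [ 0.5834  0.1313  0.0548 16.4302  0.    ] [-0.  0.  0. -0. -0.  0.  0. -0.]
('top',) [-0.75, 0.1] [ 0.5757  0.141   0.0483 16.4083 -0.    ] [ 0.2  0.  -0.2 -0.1  0.   0.2 -0.1 -0.2]
('top',) [0, 0] [ 0.5757  0.141   0.0483 16.4083 -0.    ] [ 0.2  0.  -0.2 -0.1  0.   0.2 -0.1 -0.2]
```

Tray pose refined to (0.5737, 0.1393, 0.0715), yaw 16.55°. Plan: hook the upper skirt over the high rim, then move along the arc so that the cover pivots down to 28°.

Call:
{"api": "play_rows", "payload": {"increments": [{"dx":3,"dy":-0.5,"dz":10,"turn":-0.04,"jaw":0.6},{"dx":0,"dy":0,"dz":10,"turn":0,"jaw":0.6},{"dx":0,"dy":0,"dz":6,"turn":0,"jaw":0.6},{"dx":0,"dy":0,"dz":0,"turn":0,"jaw":0.6},{"dx":0,"dy":0,"dz":0,"turn":0,"jaw":0.6}]}}

```text
clock: 7.4
ee_pos: [0.5767, 0.1413, 0.1265]
tool_rot: [-180.0, 0.0, 16.6]
ft_force: [-0.0, 0.2, -1.1]
gripper_width: 0.75
grip_force: 12.0
```

```bash
cat >> h.py <<'E'
def rel():
    "pivot and TCP in the tray's (up-slope horizontal, y, z) mm"
    s=bot.state();d=R.from_euler('z',-16.55,degrees=True).apply(s['ee_pos']-[.5737,.1393,.0715])*1000
    f=R.from_euler('z',-16.55,degrees=True).apply(s['ft_force'])
    print('clock %.2f'%s['clock'],'tcp rel',d.round(1),'pivot b',round(d[2]+19,1),'yaw',s['tool_rot'][2].round(2),'F(slope,y,z)',f.round(2),'M',s['moment'].round(2),'w',round(s['gripper_width']*88,1))
E
python3 -c "
from h import *
rel()"
```

```text
clock 7.40 tcp rel [ 3.5  1.  55. ] pivot b 74.0 yaw 16.61 F(slope,y,z) [ 0.03  0.19 -1.08] M [ 0.01  0.01 -0.  ] w 66.0
```

Call:
{"api": "play_rows", "payload": {"increments": [{"dx":-1.5,"dy":1,"dz":4,"turn":0,"jaw":0.6},{"dx":0,"dy":0,"dz":4,"turn":0,"jaw":0.6},{"dx":0,"dy":0,"dz":0,"turn":0,"jaw":0.6},{"dx":0,"dy":0,"dz":0,"turn":0,"jaw":0.6}]}}

```text
clock: 7.8
ee_pos: [0.5757, 0.14, 0.1188]
tool_rot: [-180.0, 0.0, 16.6]
ft_force: [-0.1, -0.5, -1.0]
gripper_width: 0.751
grip_force: 12.0
```

```bash
python3 -c "
from h import *
rel()"
```

```text
clock 7.80 tcp rel [ 2.1  0.1 47.3] pivot b 66.3 yaw 16.61 F(slope,y,z) [-0.22 -0.46 -0.99] M [-0.02 -0.    0.  ] w 66.1
```

Call:
{"api": "play_rows", "payload": {"increments": [{"dx":0,"dy":0,"dz":3,"turn":0,"jaw":0.6},{"dx":-2,"dy":0,"dz":0,"turn":0,"jaw":0.6},{"dx":-2,"dy":0,"dz":0,"turn":0,"jaw":0.6},{"dx":-2,"dy":0,"dz":0,"turn":0,"jaw":0.6},{"dx":-2,"dy":0,"dz":0,"turn":0,"jaw":0.6},{"dx":0,"dy":0,"dz":0,"turn":0,"jaw":0.6}]}}

```text
clock: 8.4
ee_pos: [0.568, 0.1376, 0.1166]
tool_rot: [180.0, -0.0, 16.6]
ft_force: [1.1, -0.4, 1.5]
gripper_width: 0.747
grip_force: 12.0
```

```bash
python3 -c "
from h import *
rel()"
```

```text
clock 8.40 tcp rel [-6.   0.  45.1] pivot b 64.1 yaw 16.6 F(slope,y,z) [ 0.91 -0.68  1.46] M [ 0.09 -0.3  -0.05] w 65.8
```

Contact as expected (about 1–2.5 N). Following the arc.

Call:
{"api": "play_rows", "payload": {"increments": [{"dx":-2.2,"dy":0,"dz":3.5,"turn":0,"jaw":0.6},{"dx":-2.2,"dy":0,"dz":3.5,"turn":0,"jaw":0.6},{"dx":0,"dy":0,"dz":0,"turn":0,"jaw":0.6}]}}

```text
clock: 8.7
ee_pos: [0.5632, 0.1362, 0.1079]
tool_rot: [-180.0, 0.1, 16.6]
ft_force: [0.9, 0.8, 0.4]
gripper_width: 0.75
grip_force: 12.0
```

```bash
python3 -c "
from h import *
rel()"
```

```text
clock 8.70 tcp rel [-10.9   0.1  36.4] pivot b 55.4 yaw 16.6 F(slope,y,z) [1.09 0.5  0.42] M [ 0.05 -0.13 -0.02] w 66.0
```

Call:
{"api": "play_rows", "payload": {"increments": [{"dx":-1.6,"dy":0,"dz":3,"turn":0,"jaw":0.6},{"dx":-1.6,"dy":0,"dz":2.7,"turn":0,"jaw":0.6},{"dx":-1.4,"dy":0,"dz":3.5,"turn":0,"jaw":0.6},{"dx":-1.4,"dy":0,"dz":3.5,"turn":0,"jaw":0.6},{"dx":0,"dy":0,"dz":0,"turn":0,"jaw":0.6}]}}

```text
clock: 9.2
ee_pos: [0.5576, 0.1346, 0.0953]
tool_rot: [-180.0, 0.1, 16.6]
ft_force: [0.4, 0.2, -0.4]
gripper_width: 0.746
grip_force: 12.0
```

```bash
python3 -c "
from h import *
rel()
for n in('top','side'): cv2.imwrite(f'pics/{n}4.png',capture(n)[:,:,::-1])"
```

```text
clock 9.20 tcp rel [-16.7   0.1  23.8] pivot b 42.8 yaw 16.61 F(slope,y,z) [ 0.39  0.04 -0.38] M [ 0.03 -0.11  0.04] w 65.7
```

Call:
{"api": "play_rows", "payload": {"increments": [{"dx":-1,"dy":0,"dz":2.5,"turn":0,"jaw":0.6},{"dx":-0.7,"dy":0,"dz":2.5,"turn":0,"jaw":0.6},{"dx":0,"dy":0,"dz":0,"turn":0,"jaw":0.6}]}}

```text
clock: 9.6
ee_pos: [0.5566, 0.1344, 0.0921]
tool_rot: [-180.0, -0.1, 16.6]
ft_force: [-1.9, 0.4, 3.9]
gripper_width: 0.751
grip_force: 12.0
```

```bash
cat > tilt.py <<'E'
from edges import *
import sys
# fit cover pose from the side picture: pivot known from arm -> tilt, from cover edges
def tilt(f,piv,yaw=16.6,sh=(-.75,.1)):
    im=cv2.imread(f)
    for t in range(0,37,4):
        Rr=R.from_euler('z',yaw,degrees=True)*R.from_euler('y',-t,degrees=True)
        P=Rr.apply(rect(.0545,.0795,-.028))+piv;c=P.mean(0)
        o=[off(im,'side',P[i],P[(i+1)%4],c,'sat',sh,lo,hi) for i,lo,hi in((0,.1,.4),(0,.6,.9),(1,.3,.5),(1,.6,.9))]
        print(t,[(round(m,2),round(s,2)) for _,m,s,k in o])
if __name__=='__main__':
    s=bot.state(); rel(); cv2.imwrite(sys.argv[1],capture('side')[:,:,::-1]); tilt(sys.argv[1],s['ee_pos']+[0,0,.019])
E
python3 tilt.py pics/side5.png
```

```text
clock 9.60 tcp rel [-17.8   0.2  20.6] pivot b 39.6 yaw 16.6 F(slope,y,z) [-1.72  0.94  3.87] M [ 0.16  0.14 -0.06] w 66.1
0 [(nan, 9), (nan, 9), (np.float64(-0.6), np.float64(0.0)), (np.float64(-2.95), np.float64(0.55))]
4 [(nan, 9), (nan, 9), (np.float64(-0.6), np.float64(0.0)), (np.float64(-2.55), np.float64(0.65))]
8 [(nan, 9), (np.float64(3.5), np.float64(0.0)), (np.float64(-0.5), np.float64(0.0)), (np.float64(-2.1), np.float64(0.5))]
12 [(np.float64(3.5), np.float64(0.0)), (np.float64(3.5), np.float64(0.0)), (nan, 9), (np.float64(-1.45), np.float64(0.45))]
16 [(np.float64(3.1), np.float64(0.1)), (np.float64(3.5), np.float64(0.0)), (nan, 9), (np.float64(-0.85), np.float64(0.35))]
20 [(np.float64(2.2), np.float64(0.1)), (np.float64(2.7), np.float64(0.4)), (nan, 9), (np.float64(-0.3), np.float64(0.1))]
24 [(np.float64(1.3), np.float64(0.1)), (np.float64(1.9), np.float64(0.6)), (nan, 9), (np.float64(0.1), np.float64(0.1))]
28 [(np.float64(0.6), np.float64(0.1)), (np.float64(1.2), np.float64(0.8)), (nan, 9), (np.float64(0.6), np.float64(0.1))]
32 [(np.float64(0.0), np.float64(0.1)), (np.float64(0.6), np.float64(0.9)), (nan, 9), (np.float64(1.0), np.float64(0.3))]
36 [(np.float64(-0.4), np.float64(0.2)), (np.float64(0.2), np.float64(0.9)), (nan, 9), (np.float64(1.4), np.float64(0.4))]
```

The side-view edges give a tilt of about 28°, and the force lies along the slope normal at about 5 N: the cover is resting loosely. Releasing, then rising along the slope normal and away.

Call:
{"api": "play_rows", "payload": {"increments": [{"dx":0,"dy":0,"dz":-0.5,"turn":0,"jaw":0.6},{"dx":0,"dy":0,"dz":0,"turn":0,"jaw":0},{"dx":0,"dy":0,"dz":0,"turn":0,"jaw":-0.9},{"dx":0,"dy":0,"dz":0,"turn":0,"jaw":-0.9},{"dx":0,"dy":0,"dz":0,"turn":0,"jaw":-0.9},{"dx":-3,"dy":0,"dz":-6,"turn":0,"jaw":-0.9},{"dx":-6,"dy":0,"dz":-15,"turn":0,"jaw":-0.9},{"dx":-8,"dy":0,"dz":-25,"turn":0,"jaw":-0.9},{"dx":0,"dy":0,"dz":-25,"turn":0,"jaw":-0.9},{"dx":0,"dy":0,"dz":-20,"turn":0,"jaw":-0.9}]}}

```text
clock: 10.65
ee_pos: [0.5401, 0.1292, 0.1862]
tool_rot: [180.0, -0.2, 16.6]
ft_force: [-0.2, 0.4, 0.2]
gripper_width: 0.951
grip_force: 0.0
```

Call:
{"api": "play_rows", "payload": {"increments": [{"dx":0,"dy":30,"dz":-10,"turn":0,"jaw":1},{"dx":0,"dy":40,"dz":0,"turn":0,"jaw":1},{"dx":0,"dy":40,"dz":0,"turn":0,"jaw":1},{"dx":0,"dy":40,"dz":0,"turn":0,"jaw":1},{"dx":0,"dy":30,"dz":0,"turn":0,"jaw":1},{"dx":0,"dy":20,"dz":0,"turn":0,"jaw":1},{"dx":0,"dy":0,"dz":0,"turn":0,"jaw":1}]}}

```text
clock: 11.35
ee_pos: [0.5974, -0.0649, 0.1938]
tool_rot: [179.9, -0.0, 16.4]
ft_force: [0.2, -0.5, 0.3]
gripper_width: 0.353
grip_force: 0.0
```

```bash
cat > cfit.py <<'E'
from edges import *
# cover pose on the tray from top+side pictures: params x,y offset (tray frame mm), height (mm, plate underside over rim), roll, pitch small (deg)
im={};import sys
for n in('top','side'):
    im[n]=capture(n)[:,:,::-1].copy();cv2.imwrite(f'pics/{n}_{sys.argv[1]}.png',im[n])
rel()
T=np.array([.5737,.1393,.0715]);sh={'side':np.array([-.75,.1]),'top':-.6*np.array([-.28,-.96])}
pl=rect(.0545,.0795,.003);sk=rect(.0545,.0795,-.018)
def world(q,P): return (trayR(16.55)*R.from_euler('xyz',[q[3],q[4],q[5]],degrees=True)).apply(P)+T+trayR(16.55).apply(q[:3]/1000)
E=[('top',pl,1),('top',pl,2),('top',pl,3),('side',pl,0),('side',pl,1)] 
if len(sys.argv)>2: E=[e for e in E if e[0]=='side']
q=np.array([0,0,9.,0,0,0])
for it in range(6):
    M=[]
    for n,r,i in E:
        P=world(q,r)
        for lo,hi in((.05,.36),(.64,.95)):
            nn,m,s,k=off(im[n],n,P[i],P[(i+1)%4],P.mean(0),'sat',sh[n],lo,hi)
            f=(lo+hi)/2;a,b=proj(n,P[[i,(i+1)%4]])+sh[n]
            M.append((n,r,i,nn,a+(b-a)*f+m*nn,m))
    def res(q):
        o=[]
        for n,r,i,nn,z,_ in M:
            a,b=proj(n,world(q,r)[[i,(i+1)%4]])+sh[n];t=(b-a)/np.linalg.norm(b-a);v=np.array([-t[1],t[0]]);v*=np.sign(v@nn);o.append((z-a)@v)
        return np.r_[np.array(o)/.3,q[:2]/3,(q[2]-5)/6,q[3:]/3]
    q=least_squares(res,q,loss='soft_l1').x
    if it==0: print('first offs',[(m[0],m[2],round(m[5],2)) for m in M])
print('x y h mm',q[:3].round(1),'rx ry rz',q[3:].round(1),(res(q)[:len(M)]*.3).round(2))
E
python3 cfit.py a
```

```text
clock 11.45 tcp rel [ -34.9 -199.9  122.3] pivot b 141.3 yaw 16.56 F(slope,y,z) [-0.08 -0.47  0.9 ] M [ 0.02 -0.02 -0.03] w 22.9
first offs [('top', 1, np.float64(-0.2)), ('top', 1, np.float64(-0.2)), ('top', 2, np.float64(0.7)), ('top', 2, np.float64(0.7)), ('top', 3, np.float64(0.15)), ('top', 3, np.float64(-0.1)), ('side', 0, np.float64(0.2)), ('side', 0, np.float64(0.0)), ('side', 1, np.float64(0.4)), ('side', 1, np.float64(-0.2))]
x y h mm [ 0.1  0.2 12.6] rx ry rz [ 2.   0.5 -0.6] [-0.23 -0.03  0.34  0.26 -0.18 -0.08  0.11  0.27  0.19 -0.27]
```

The cover lies on the tray within about 0.5 mm, about parallel and some 10 mm high, so it is loosely seated. Now with the fingers shut I press edge_a, allowing for the 20 mm tip's leading corner touching the slope first.

Call:
{"api": "play_rows", "payload": {"increments": [{"dx":-5,"dy":-40,"dz":0,"turn":0,"jaw":1},{"dx":-5,"dy":-40,"dz":0,"turn":0,"jaw":1},{"dx":-5,"dy":-40,"dz":0,"turn":0,"jaw":1},{"dx":-5,"dy":-40,"dz":10,"turn":0,"jaw":1},{"dx":-5,"dy":-25,"dz":20,"turn":0,"jaw":1},{"dx":-5,"dy":-15,"dz":20,"turn":0,"jaw":1},{"dx":0,"dy":0,"dz":25,"turn":0,"jaw":1},{"dx":0,"dy":0,"dz":25,"turn":0,"jaw":1},{"dx":0,"dy":0,"dz":12,"turn":0,"jaw":1},{"dx":0,"dy":0,"dz":0,"turn":0,"jaw":1}]}}

```text
clock: 12.45
ee_pos: [0.51, 0.1214, 0.0792]
tool_rot: [-180.0, 0.2, 16.7]
ft_force: [0.1, -0.6, -0.1]
gripper_width: 0.003
grip_force: 0.0
```

```bash
cat >> h.py <<'E'
def press():
    "contact corner (tool +10 mm x) in tray axes x,y,z mm; force along tray x,y,z"
    s=bot.state();r=trayR(16.55).inv()
    p=r.apply(s['ee_pos']+R.from_euler('z',s['tool_rot'][2],degrees=True).apply([.010,0,0])-[.5737,.1393,.0715])*1000
    print('clock %.2f'%s['clock'],'contact',p.round(1),'F tray',r.apply(s['ft_force']).round(1),'yaw',s['tool_rot'][2].round(1),'w',round(s['gripper_width']*88,1))
E
python3 -c "
from h import *
press()"
```

```text
clock 12.45 contact [-46.    1.   33.2] F tray [-0.1 -0.7 -0. ] yaw 16.7 w 0.3
```

Call:
{"api": "play_rows", "payload": {"increments": [{"dx":2.3,"dy":1,"dz":4.4,"turn":0,"jaw":1},{"dx":2.3,"dy":0,"dz":4.4,"turn":0,"jaw":1},{"dx":1.4,"dy":0,"dz":2.6,"turn":0,"jaw":1},{"dx":0.9,"dy":0,"dz":1.8,"turn":0,"jaw":1},{"dx":0,"dy":0,"dz":0,"turn":0,"jaw":1}]}}

```text
clock: 12.95
ee_pos: [0.5185, 0.1217, 0.0674]
tool_rot: [-180.0, 0.0, 16.6]
ft_force: [0.7, -0.2, -0.6]
gripper_width: 0.003
grip_force: 0.0
```

```bash
python3 -c "
from h import *
press()"
```

```text
clock 12.95 contact [-44.2  -1.1  18.9] F tray [ 0.2 -0.4 -0.8] yaw 16.6 w 0.3
```

Call:
{"api": "play_rows", "payload": {"increments": [{"dx":-2,"dy":-1,"dz":1.1,"turn":0,"jaw":1},{"dx":0.5,"dy":0,"dz":0.9,"turn":0,"jaw":1},{"dx":0.5,"dy":0,"dz":0.9,"turn":0,"jaw":1},{"dx":0.5,"dy":0,"dz":0.9,"turn":0,"jaw":1},{"dx":0,"dy":0,"dz":0,"turn":0,"jaw":1}]}}

```text
clock: 13.45
ee_pos: [0.5176, 0.1226, 0.0636]
tool_rot: [-180.0, 0.0, 16.6]
ft_force: [0.6, -0.4, 0.4]
gripper_width: 0.003
grip_force: 0.0
```

```bash
python3 -c "
from h import *
press()"
```

```text
clock 13.45 contact [-46.6   0.   15.8] F tray [ 0.6 -0.5  0.2] yaw 16.6 w 0.3
```

Call:
{"api": "play_rows", "payload": {"increments": [{"dx":0.5,"dy":0,"dz":0.9,"turn":0,"jaw":1},{"dx":0.5,"dy":0,"dz":0.9,"turn":0,"jaw":1},{"dx":0.4,"dy":0,"dz":0.9,"turn":0,"jaw":1},{"dx":0,"dy":0,"dz":0,"turn":0,"jaw":1}]}}

```text
clock: 13.85
ee_pos: [0.519, 0.123, 0.061]
tool_rot: [180.0, -0.0, 16.6]
ft_force: [0.1, -0.8, 0.1]
gripper_width: 0.001
grip_force: 0.3
```

```bash
python3 -c "
from h import *
press()"
```

```text
clock 13.85 contact [-46.5   0.   12.8] F tray [-0.1 -0.8  0.1] yaw 16.6 w 0.1
```

Call:
{"api": "play_rows", "payload": {"increments": [{"dx":0.5,"dy":0,"dz":0.9,"turn":0,"jaw":1},{"dx":0.5,"dy":0,"dz":0.9,"turn":0,"jaw":1},{"dx":0,"dy":0,"dz":0,"turn":0,"jaw":1}]}}

```text
clock: 14.15
ee_pos: [0.5196, 0.1232, 0.06]
tool_rot: [180.0, 0.0, 16.6]
ft_force: [-4.1, -1.9, 6.0]
gripper_width: 0.008
grip_force: 3.6
```

```bash
python3 -c "
from h import *
press()"
```

```text
clock 14.15 contact [-46.4  -0.   11.6] F tray [-1.1 -0.6  7.4] yaw 16.6 w 0.7
```

Call:
{"api": "play_rows", "payload": {"increments": [{"dx":0.4,"dy":0,"dz":0.8,"turn":0,"jaw":1},{"dx":0,"dy":0,"dz":0,"turn":0,"jaw":1}]}}

```text
clock: 14.35
ee_pos: [0.5198, 0.1232, 0.0595]
tool_rot: [180.0, 0.1, 16.6]
ft_force: [-5.9, -1.3, 7.3]
gripper_width: 0.005
grip_force: 4.9
```

```bash
python3 -c "
from h import *
press()"
```

```text
clock 14.35 contact [-46.5  -0.   11.1] F tray [-1.9  0.4  9.3] yaw 16.6 w 0.4
```

Call:
{"api": "play_rows", "payload": {"increments": [{"dx":0.4,"dy":0,"dz":0.8,"turn":0,"jaw":1},{"dx":0,"dy":0,"dz":0,"turn":0,"jaw":1},{"dx":0.4,"dy":0,"dz":0.8,"turn":0,"jaw":1},{"dx":0,"dy":0,"dz":0,"turn":0,"jaw":1}]}}

```text
clock: 14.75
ee_pos: [0.5207, 0.1235, 0.0579]
tool_rot: [180.0, 0.0, 16.6]
ft_force: [-5.2, -1.4, 6.7]
gripper_width: 0.002
grip_force: 4.4
```

```bash
python3 -c "
from h import *
press()"
```

```text
clock 14.75 contact [-46.4  -0.1   9.3] F tray [-1.7  0.2  8.4] yaw 16.6 w 0.1
```

Call:
{"api": "play_rows", "payload": {"increments": [{"dx":0.4,"dy":0,"dz":0.8,"turn":0,"jaw":1},{"dx":0,"dy":0,"dz":0,"turn":0,"jaw":1},{"dx":0.4,"dy":0,"dz":0.8,"turn":0,"jaw":1},{"dx":0,"dy":0,"dz":0,"turn":0,"jaw":1}]}}

```text
clock: 15.15
ee_pos: [0.5218, 0.1239, 0.0553]
tool_rot: [-180.0, 0.0, 16.6]
ft_force: [-0.4, 0.3, 2.0]
gripper_width: 0.005
grip_force: 1.7
```

```bash
python3 -c "
from h import *
press()"
```

```text
clock 15.15 contact [-46.6   0.1   6.4] F tray [0.7 0.4 1.9] yaw 16.6 w 0.4
```

The force dropped from 9 to 2 N: that was the click. Following down to the rim.

Call:
{"api": "play_rows", "payload": {"increments": [{"dx":0.4,"dy":0,"dz":0.8,"turn":0,"jaw":1},{"dx":0.4,"dy":0,"dz":0.8,"turn":0,"jaw":1},{"dx":0,"dy":0,"dz":0,"turn":0,"jaw":1}]}}

```text
clock: 15.45
ee_pos: [0.5222, 0.1241, 0.0548]
tool_rot: [-180.0, 0.0, 16.6]
ft_force: [-6.6, -1.4, 8.9]
gripper_width: 0.006
grip_force: 5.8
```

```bash
python3 -c "
from h import *
press()"
```

```text
clock 15.45 contact [-46.4   0.1   5.8] F tray [-1.8  0.5 11. ] yaw 16.6 w 0.5
```

Call:
{"api": "play_rows", "payload": {"increments": [{"dx":0.4,"dy":0,"dz":0.8,"turn":0,"jaw":1},{"dx":0,"dy":0,"dz":0,"turn":0,"jaw":1},{"dx":0.3,"dy":0,"dz":0.5,"turn":0,"jaw":1},{"dx":0,"dy":0,"dz":0,"turn":0,"jaw":1}]}}

```text
clock: 15.85
ee_pos: [0.5224, 0.1241, 0.0546]
tool_rot: [180.0, 0.1, 16.6]
ft_force: [-12.3, -2.7, 16.2]
gripper_width: 0.008
grip_force: 9.6
```

```bash
python3 -c "
from h import *
press()"
```

```text
clock 15.85 contact [-46.3   0.1   5.5] F tray [-3.5  0.9 20.2] yaw 16.6 w 0.7
```

edge_a is home: 20 N at the steep stop. Next edge_b, going over the bar.

Call:
{"api": "play_rows", "payload": {"increments": [{"dx":-5,"dy":0,"dz":-9,"turn":0,"jaw":1},{"dx":0,"dy":0,"dz":-30,"turn":0,"jaw":1},{"dx":0,"dy":0,"dz":-30,"turn":0,"jaw":1},{"dx":0,"dy":0,"dz":-20,"turn":0,"jaw":1},{"dx":20,"dy":0,"dz":0,"turn":0,"jaw":1},{"dx":30,"dy":0,"dz":0,"turn":0,"jaw":1},{"dx":27,"dy":0,"dz":0,"turn":0,"jaw":1},{"dx":0,"dy":0,"dz":14,"turn":0,"jaw":1},{"dx":0,"dy":0,"dz":10,"turn":0,"jaw":1},{"dx":0,"dy":0,"dz":0,"turn":0,"jaw":1}]}}

```text
clock: 16.85
ee_pos: [0.5903, 0.1444, 0.1142]
tool_rot: [-180.0, 0.3, 16.6]
ft_force: [0.1, -0.8, 0.4]
gripper_width: 0.004
grip_force: 0.0
```

```bash
python3 -c "
from h import *
press()"
```

```text
clock 16.85 contact [44.2  0.2 24.9] F tray [ 0.1 -0.8  0.4] yaw 16.6 w 0.3
```

Call:
{"api": "play_rows", "payload": {"increments": [{"dx":2,"dy":0,"dz":-1.1,"turn":0,"jaw":1},{"dx":1.4,"dy":0,"dz":2.6,"turn":0,"jaw":1},{"dx":1.4,"dy":0,"dz":2.6,"turn":0,"jaw":1},{"dx":0.5,"dy":0,"dz":0.9,"turn":0,"jaw":1},{"dx":0,"dy":0,"dz":0,"turn":0,"jaw":1}]}}

```text
clock: 17.35
ee_pos: [0.5978, 0.1465, 0.1133]
tool_rot: [180.0, -0.1, 16.6]
ft_force: [0.3, 0.4, 3.6]
gripper_width: 0.007
grip_force: 1.9
```

```bash
python3 -c "
from h import *
press()"
```

```text
clock 17.35 contact [50.7  0.  20.4] F tray [2.  0.3 3. ] yaw 16.6 w 0.6
```

Call:
{"api": "play_rows", "payload": {"increments": [{"dx":-1,"dy":0,"dz":-2,"turn":0,"jaw":1},{"dx":-3.5,"dy":0,"dz":1.5,"turn":0,"jaw":1},{"dx":0,"dy":0,"dz":0,"turn":0,"jaw":1},{"dx":0.5,"dy":0,"dz":0.9,"turn":0,"jaw":1},{"dx":0,"dy":0,"dz":0,"turn":0,"jaw":1}]}}

```text
clock: 17.85
ee_pos: [0.5931, 0.1451, 0.1114]
tool_rot: [-180.0, 0.1, 16.6]
ft_force: [-1.1, 0.1, 1.0]
gripper_width: 0.006
grip_force: 0.5
```

```bash
python3 -c "
from h import *
press()"
```

```text
clock 17.85 contact [45.4  0.1 21. ] F tray [-0.4  0.4  1.4] yaw 16.6 w 0.5
```

Call:
{"api": "play_rows", "payload": {"increments": [{"dx":0.5,"dy":0,"dz":0.9,"turn":0,"jaw":1},{"dx":0.5,"dy":0,"dz":0.9,"turn":0,"jaw":1},{"dx":0,"dy":0,"dz":0,"turn":0,"jaw":1}]}}

```text
clock: 18.15
ee_pos: [0.5942, 0.1455, 0.1101]
tool_rot: [-180.0, 0.0, 16.6]
ft_force: [-3.0, -1.4, 2.7]
gripper_width: 0.007
grip_force: 1.9
```

```bash
python3 -c "
from h import *
press()"
```

```text
clock 18.15 contact [45.9  0.1 19.4] F tray [-1.6 -0.5  3.9] yaw 16.6 w 0.6
```

Call:
{"api": "play_rows", "payload": {"increments": [{"dx":0.5,"dy":0,"dz":0.9,"turn":0,"jaw":1},{"dx":0.5,"dy":0,"dz":0.9,"turn":0,"jaw":1},{"dx":0.5,"dy":0,"dz":0.9,"turn":0,"jaw":1},{"dx":0,"dy":0,"dz":0,"turn":0,"jaw":1}]}}

```text
clock: 18.55
ee_pos: [0.5959, 0.146, 0.1078]
tool_rot: [-180.0, -0.0, 16.6]
ft_force: [-4.6, -1.2, 3.7]
gripper_width: 0.007
grip_force: 3.1
```

```bash
python3 -c "
from h import *
press()"
```

```text
clock 18.55 contact [46.3  0.1 16.4] F tray [-2.4  0.1  5.5] yaw 16.6 w 0.6
```

Call:
{"api": "play_rows", "payload": {"increments": [{"dx":0.3,"dy":0,"dz":0.9,"turn":0,"jaw":1},{"dx":0.4,"dy":0,"dz":0.9,"turn":0,"jaw":1},{"dx":0.4,"dy":0,"dz":0.9,"turn":0,"jaw":1},{"dx":0,"dy":0,"dz":0,"turn":0,"jaw":1}]}}

```text
clock: 18.95
ee_pos: [0.5972, 0.1463, 0.1061]
tool_rot: [180.0, -0.1, 16.6]
ft_force: [-6.5, -0.7, 7.9]
gripper_width: 0.006
grip_force: 5.1
```

```bash
python3 -c "
from h import *
press()"
```

```text
clock 18.95 contact [46.8  0.  14.4] F tray [-2.   1.2 10. ] yaw 16.6 w 0.6
```

Call:
{"api": "play_rows", "payload": {"increments": [{"dx":0.3,"dy":0,"dz":0.9,"turn":0,"jaw":1},{"dx":0,"dy":0,"dz":0,"turn":0,"jaw":1},{"dx":0.4,"dy":0,"dz":0.9,"turn":0,"jaw":1},{"dx":0,"dy":0,"dz":0,"turn":0,"jaw":1}]}}

```text
clock: 19.35
ee_pos: [0.5988, 0.1466, 0.1043]
tool_rot: [180.0, -0.2, 16.6]
ft_force: [-1.4, -0.0, 6.3]
gripper_width: 0.004
grip_force: 3.0
```

```bash
python3 -c "
from h import *
press()"
```

```text
clock 19.35 contact [47.3 -0.2 11.9] F tray [1.7 0.4 6.2] yaw 16.6 w 0.3
```

Call:
{"api": "play_rows", "payload": {"increments": [{"dx":0.3,"dy":0,"dz":0.9,"turn":0,"jaw":1},{"dx":0,"dy":0,"dz":0,"turn":0,"jaw":1},{"dx":0.3,"dy":0,"dz":0.9,"turn":0,"jaw":1},{"dx":0,"dy":0,"dz":0,"turn":0,"jaw":1}]}}

```text
clock: 19.75
ee_pos: [0.5993, 0.1468, 0.1034]
tool_rot: [180.0, -0.2, 16.6]
ft_force: [-4.4, -0.4, 9.0]
gripper_width: 0.007
grip_force: 5.1
```

```bash
python3 -c "
from h import *
press()"
```

```text
clock 19.75 contact [47.4 -0.1 10.9] F tray [ 0.4  0.9 10. ] yaw 16.6 w 0.6
```

Call:
{"api": "play_rows", "payload": {"increments": [{"dx":0.3,"dy":0,"dz":0.9,"turn":0,"jaw":1},{"dx":0,"dy":0,"dz":0,"turn":0,"jaw":1},{"dx":0.3,"dy":0,"dz":0.7,"turn":0,"jaw":1},{"dx":0,"dy":0,"dz":0,"turn":0,"jaw":1}]}}

```text
clock: 20.15
ee_pos: [0.6003, 0.1475, 0.1016]
tool_rot: [-180.0, -0.3, 16.6]
ft_force: [-0.6, 0.7, 7.4]
gripper_width: 0.005
grip_force: 3.6
```

```bash
python3 -c "
from h import *
press()"
```

```text
clock 20.15 contact [47.6  0.3  8.8] F tray [3.2 0.9 6.7] yaw 16.6 w 0.4
```

Call:
{"api": "play_rows", "payload": {"increments": [{"dx":0.5,"dy":0,"dz":0.9,"turn":0,"jaw":1},{"dx":0,"dy":0,"dz":0,"turn":0,"jaw":1},{"dx":0.4,"dy":0,"dz":0.7,"turn":0,"jaw":1},{"dx":0,"dy":0,"dz":0,"turn":0,"jaw":1}]}}

```text
clock: 20.55
ee_pos: [0.6001, 0.1472, 0.098]
tool_rot: [180.0, -0.1, 16.6]
ft_force: [-0.2, 0.5, 3.3]
gripper_width: 0.008
grip_force: 1.1
```

```bash
python3 -c "
from h import *
press()"
```

```text
clock 20.55 contact [45.6  0.   5.8] F tray [1.5 0.5 2.9] yaw 16.6 w 0.7
```

The click came at edge_b (Z from 8.8 down to 5.8, force from 7 to 3 N). Seating it against the stop.

Call:
{"api": "play_rows", "payload": {"increments": [{"dx":0.4,"dy":0,"dz":0.8,"turn":0,"jaw":1},{"dx":0,"dy":0,"dz":0,"turn":0,"jaw":1},{"dx":0.4,"dy":0,"dz":0.8,"turn":0,"jaw":1},{"dx":0,"dy":0,"dz":0,"turn":0,"jaw":1}]}}

```text
clock: 20.95
ee_pos: [0.6004, 0.1473, 0.0977]
tool_rot: [180.0, -0.0, 16.6]
ft_force: [-3.0, -1.3, 8.8]
gripper_width: 0.007
grip_force: 4.7
```

```bash
python3 -c "
from h import *
press()"
```

```text
clock 20.95 contact [45.7  0.   5.4] F tray [ 1.3 -0.4  9.3] yaw 16.6 w 0.6
```

Call:
{"api": "play_rows", "payload": {"increments": [{"dx":0.4,"dy":0,"dz":0.8,"turn":0,"jaw":1},{"dx":0,"dy":0,"dz":0,"turn":0,"jaw":1},{"dx":0.4,"dy":0,"dz":0.7,"turn":0,"jaw":1},{"dx":0,"dy":0,"dz":0,"turn":0,"jaw":1}]}}

```text
clock: 21.35
ee_pos: [0.6006, 0.1473, 0.0975]
tool_rot: [180.0, -0.0, 16.6]
ft_force: [-8.4, -2.7, 14.7]
gripper_width: 0.009
grip_force: 8.6
```

```bash
python3 -c "
from h import *
press()"
```

```text
clock 21.35 contact [45.9  0.   5.1] F tray [-0.9 -0.2 17.1] yaw 16.6 w 0.8
```

edge_b is home (17 N at the stop, Z 5.1). Next edge_c.

Call:
{"api": "play_rows", "payload": {"increments": [{"dx":-4,"dy":0,"dz":-8,"turn":0,"jaw":1},{"dx":0,"dy":0,"dz":-16,"turn":0,"jaw":1},{"dx":0,"dy":-30,"dz":-5,"turn":0,"jaw":1},{"dx":-4,"dy":-31,"dz":0,"turn":0,"jaw":1},{"dx":-20,"dy":-10.5,"dz":0,"turn":0,"jaw":1},{"dx":-22,"dy":0,"dz":10,"turn":0,"jaw":1},{"dx":0,"dy":0,"dz":17,"turn":0,"jaw":1},{"dx":0,"dy":0,"dz":5,"turn":0,"jaw":1},{"dx":0,"dy":0,"dz":0,"turn":0,"jaw":1},{"dx":0,"dy":0,"dz":0,"turn":0,"jaw":1}]}}

```text
clock: 22.35
ee_pos: [0.5334, 0.2018, 0.0925]
tool_rot: [-180.0, -0.0, 16.6]
ft_force: [-1.0, 1.0, 0.2]
gripper_width: 0.007
grip_force: 0.0
```

```bash
python3 -c "
from h import *
press()"
```

```text
clock 22.35 contact [ 0.2 71.4 23.6] F tray [-0.5  1.3  0.5] yaw 16.6 w 0.6
```

Call:
{"api": "play_rows", "payload": {"increments": [{"dx":1.5,"dy":0,"dz":2.8,"turn":0,"jaw":1},{"dx":1.5,"dy":0,"dz":2.8,"turn":0,"jaw":1},{"dx":1,"dy":0,"dz":1.8,"turn":0,"jaw":1},{"dx":0.9,"dy":0,"dz":1.8,"turn":0,"jaw":1},{"dx":0.5,"dy":0,"dz":0.9,"turn":0,"jaw":1},{"dx":0,"dy":0,"dz":0,"turn":0,"jaw":1}]}}

```text
clock: 22.95
ee_pos: [0.5379, 0.2033, 0.0815]
tool_rot: [-180.0, 0.0, 16.6]
ft_force: [-0.0, -0.5, 0.4]
gripper_width: 0.003
grip_force: 0.0
```

```bash
python3 -c "
from h import *
press()"
```

```text
clock 22.95 contact [-0.6 71.6 11.7] F tray [ 0.1 -0.4  0.4] yaw 16.6 w 0.3
```

Call:
{"api": "play_rows", "payload": {"increments": [{"dx":0.7,"dy":0,"dz":1,"turn":0,"jaw":1},{"dx":0.5,"dy":0,"dz":0.9,"turn":0,"jaw":1},{"dx":0.5,"dy":0,"dz":0.9,"turn":0,"jaw":1},{"dx":0,"dy":0,"dz":0,"turn":0,"jaw":1}]}}

```text
clock: 23.35
ee_pos: [0.5396, 0.2038, 0.0788]
tool_rot: [-180.0, 0.0, 16.6]
ft_force: [0.9, 0.4, 0.5]
gripper_width: 0.008
grip_force: 0.0
```

```bash
python3 -c "
from h import *
press()"
```

```text
clock 23.35 contact [-0.4 71.5  8.5] F tray [ 1.1  0.1 -0. ] yaw 16.6 w 0.7
```

Call:
{"api": "play_rows", "payload": {"increments": [{"dx":0.5,"dy":0,"dz":0.9,"turn":0,"jaw":1},{"dx":0.5,"dy":0,"dz":0.9,"turn":0,"jaw":1},{"dx":0,"dy":0,"dz":0,"turn":0,"jaw":1}]}}

```text
clock: 23.65
ee_pos: [0.5405, 0.204, 0.0769]
tool_rot: [180.0, 0.0, 16.6]
ft_force: [0.5, 0.4, 0.2]
gripper_width: 0.008
grip_force: 0.0
```

```bash
python3 -c "
from h import *
press()"
```

```text
clock 23.65 contact [-0.4 71.5  6.3] F tray [ 0.6  0.2 -0.1] yaw 16.6 w 0.7
```

Call:
{"api": "play_rows", "payload": {"increments": [{"dx":0.5,"dy":0,"dz":0.9,"turn":0,"jaw":1},{"dx":0,"dy":0,"dz":0,"turn":0,"jaw":1},{"dx":0.5,"dy":0,"dz":0.9,"turn":0,"jaw":1},{"dx":0,"dy":0,"dz":0,"turn":0,"jaw":1}]}}

```text
clock: 24.05
ee_pos: [0.5412, 0.2043, 0.076]
tool_rot: [180.0, 0.0, 16.6]
ft_force: [-3.5, -1.3, 4.6]
gripper_width: 0.008
grip_force: 3.2
```

```bash
python3 -c "
from h import *
press()"
```

```text
clock 24.05 contact [-0.2 71.5  5.3] F tray [-1.1 -0.3  5.8] yaw 16.6 w 0.7
```

Call:
{"api": "play_rows", "payload": {"increments": [{"dx":0.4,"dy":0,"dz":0.8,"turn":0,"jaw":1},{"dx":0,"dy":0,"dz":0,"turn":0,"jaw":1},{"dx":0.5,"dy":0,"dz":0.9,"turn":0,"jaw":1},{"dx":0,"dy":0,"dz":0,"turn":0,"jaw":1},{"dx":0.4,"dy":0,"dz":0.7,"turn":0,"jaw":1},{"dx":0,"dy":0,"dz":0,"turn":0,"jaw":1}]}}

```text
clock: 24.65
ee_pos: [0.5415, 0.2044, 0.0756]
tool_rot: [180.0, 0.1, 16.6]
ft_force: [-12.1, -3.8, 15.6]
gripper_width: 0.007
grip_force: 10.0
```

```bash
python3 -c "
from h import *
press()"
```

```text
clock 24.65 contact [-0.1 71.6  4.8] F tray [-3.9 -0.2 19.7] yaw 16.6 w 0.6
```

edge_c is home (stop at Z 4.8, 20 N). Next edge_d, over the bar.

Call:
{"api": "play_rows", "payload": {"increments": [{"dx":-4,"dy":0,"dz":-8,"turn":0,"jaw":1},{"dx":-4,"dy":0,"dz":-30,"turn":0,"jaw":1},{"dx":0,"dy":0,"dz":-32,"turn":0,"jaw":1},{"dx":0,"dy":45,"dz":0,"turn":0,"jaw":1},{"dx":0,"dy":45,"dz":0,"turn":0,"jaw":1},{"dx":0,"dy":40,"dz":0,"turn":0,"jaw":1},{"dx":0,"dy":13,"dz":10,"turn":0,"jaw":1},{"dx":0,"dy":0,"dz":25,"turn":0,"jaw":1},{"dx":0,"dy":0,"dz":20,"turn":0,"jaw":1},{"dx":0,"dy":0,"dz":0,"turn":0,"jaw":1}]}}

```text
clock: 25.65
ee_pos: [0.5738, 0.0657, 0.0836]
tool_rot: [-179.9, 0.4, 16.6]
ft_force: [0.0, -0.2, -0.6]
gripper_width: 0.003
grip_force: 0.0
```

Call:
{"api": "play_rows", "payload": {"increments": [{"dx":0,"dy":0,"dz":0,"turn":0,"jaw":1},{"dx":0,"dy":0,"dz":0,"turn":0,"jaw":1}]}}

```text
clock: 25.85
ee_pos: [0.5766, 0.0659, 0.0894]
tool_rot: [180.0, -0.1, 16.6]
ft_force: [1.4, -0.3, 0.6]
gripper_width: 0.005
grip_force: 0.0
```

```bash
python3 -c "
from h import *
press()"
```

```text
clock 25.85 contact [  1.2 -71.1  19.6] F tray [ 1.4 -0.7 -0.1] yaw 16.6 w 0.5
```

Call:
{"api": "play_rows", "payload": {"increments": [{"dx":0,"dy":0,"dz":2.8,"turn":0,"jaw":1},{"dx":1.5,"dy":0,"dz":2.6,"turn":0,"jaw":1},{"dx":1.5,"dy":0,"dz":2.7,"turn":0,"jaw":1},{"dx":1,"dy":0,"dz":1.8,"turn":0,"jaw":1},{"dx":0,"dy":0,"dz":0,"turn":0,"jaw":1}]}}

```text
clock: 26.35
ee_pos: [0.5797, 0.0666, 0.0775]
tool_rot: [-180.0, 0.0, 16.6]
ft_force: [-0.0, 0.1, 0.0]
gripper_width: 0.007
grip_force: 0.0
```

```bash
python3 -c "
from h import *
press()"
```

```text
clock 26.35 contact [ -1.5 -71.4   7.6] F tray [0.  0.1 0. ] yaw 16.6 w 0.6
```

Call:
{"api": "play_rows", "payload": {"increments": [{"dx":1,"dy":0,"dz":0.7,"turn":0,"jaw":1},{"dx":0.5,"dy":0,"dz":0.9,"turn":0,"jaw":1},{"dx":0,"dy":0,"dz":0,"turn":0,"jaw":1},{"dx":0.5,"dy":0,"dz":0.9,"turn":0,"jaw":1},{"dx":0,"dy":0,"dz":0,"turn":0,"jaw":1}]}}

```text
clock: 26.85
ee_pos: [0.5816, 0.067, 0.0763]
tool_rot: [180.0, 0.0, 16.6]
ft_force: [-4.3, -1.3, 5.0]
gripper_width: 0.011
grip_force: 2.9
```

```bash
python3 -c "
from h import *
press()"
```

```text
clock 26.85 contact [ -0.4 -71.5   5.7] F tray [-1.6 -0.1  6.5] yaw 16.6 w 0.9
```

Call:
{"api": "play_rows", "payload": {"increments": [{"dx":0.4,"dy":0,"dz":0.8,"turn":0,"jaw":1},{"dx":0,"dy":0,"dz":0,"turn":0,"jaw":1},{"dx":0.4,"dy":0,"dz":0.8,"turn":0,"jaw":1},{"dx":0,"dy":0,"dz":0,"turn":0,"jaw":1},{"dx":0.4,"dy":0,"dz":0.7,"turn":0,"jaw":1},{"dx":0,"dy":0,"dz":0,"turn":0,"jaw":1}]}}

```text
clock: 27.45
ee_pos: [0.5819, 0.0671, 0.0759]
tool_rot: [180.0, 0.1, 16.6]
ft_force: [-11.6, -2.2, 15.1]
gripper_width: 0.006
grip_force: 9.2
```

```bash
python3 -c "
from h import *
press()"
```

```text
clock 27.45 contact [ -0.4 -71.5   5.2] F tray [-3.3  1.2 18.8] yaw 16.6 w 0.5
```

All four stops lie in one plane (Z 5.5, 5.1, 4.8, 5.2). I retreat and look.

Call:
{"api": "play_rows", "payload": {"increments": [{"dx":-4,"dy":0,"dz":-8,"turn":0,"jaw":1},{"dx":-4,"dy":5,"dz":-30,"turn":0,"jaw":1},{"dx":0,"dy":10,"dz":-40,"turn":0,"jaw":1},{"dx":0,"dy":30,"dz":-40,"turn":0,"jaw":1},{"dx":0,"dy":40,"dz":-10,"turn":0,"jaw":1},{"dx":0,"dy":40,"dz":0,"turn":0,"jaw":1},{"dx":0,"dy":30,"dz":0,"turn":0,"jaw":1},{"dx":0,"dy":20,"dz":0,"turn":0,"jaw":1},{"dx":0,"dy":0,"dz":0,"turn":0,"jaw":1}]}}

```text
clock: 28.35
ee_pos: [0.6254, -0.1047, 0.2003]
tool_rot: [-180.0, 0.1, 16.4]
ft_force: [0.4, -0.0, -0.1]
gripper_width: 0.005
grip_force: 0.0
```

```bash
python3 cfit.py f; python3 - <<'E'
import cv2,numpy as np
a=[cv2.resize(cv2.imread(f'pics/{n}_f.png')[y:y+h,x:x+w],None,fx=k,fy=k,interpolation=cv2.INTER_CUBIC)[:600,:400] for n,x,y,w,h,k in(('top',245,195,80,120,5),('side',235,220,100,110,4))]
m=min(i.shape[0] for i in a)
cv2.imwrite('pics/final.png',np.hstack([i[:m] for i in a]))
E
```

```text
clock 28.45 tcp rel [ -19.5 -246.   129.3] pivot b 148.3 yaw 16.59 F(slope,y,z) [0.38 0.08 0.95] M [ 0.07  0.08 -0.05] w 0.5
first offs [('top', 1, np.float64(-0.8)), ('top', 1, np.float64(-0.9)), ('top', 2, np.float64(-0.35)), ('top', 2, np.float64(-0.5)), ('top', 3, np.float64(0.6)), ('top', 3, np.float64(0.2)), ('side', 0, np.float64(1.2)), ('side', 0, np.float64(0.7)), ('side', 1, np.float64(-2.3)), ('side', 1, np.float64(-2.2))]
x y h mm [1.1 1.8 5.2] rx ry rz [ 2.3  2.2 -0.9] [-0.32 -0.12  0.18  0.18 -0.18 -0.18  0.13  0.14  0.05 -0.09]
```

View pics/final.png

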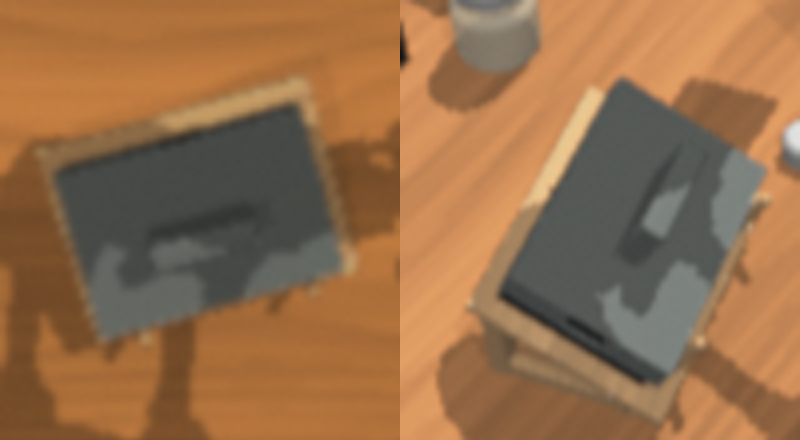

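The view shows the cover low and even on the tray, about 7 mm lower than when loose, with nothing else moved. As the image tilt is uncertain (±2°), I recheck edge_a by touch.

Call:
{"api": "play_rows", "payload": {"increments": [{"dx":-5,"dy":-45,"dz":0,"turn":0,"jaw":1},{"dx":-8,"dy":-45,"dz":0,"turn":0,"jaw":1},{"dx":-8,"dy":-45,"dz":0,"turn":0,"jaw":1},{"dx":-8,"dy":-45,"dz":0,"turn":0,"jaw":1},{"dx":-6,"dy":-45,"dz":0,"turn":0,"jaw":1},{"dx":-4,"dy":-21,"dz":20,"turn":0,"jaw":1},{"dx":0,"dy":0,"dz":35,"turn":0,"jaw":1},{"dx":0,"dy":0,"dz":35,"turn":0,"jaw":1},{"dx":0,"dy":0,"dz":25,"turn":0,"jaw":1},{"dx":0,"dy":0,"dz":5,"turn":0,"jaw":1}]}}

```text
clock: 29.45
ee_pos: [0.5147, 0.1233, 0.0776]
tool_rot: [-179.9, 0.3, 16.7]
ft_force: [-0.6, -0.5, 0.1]
gripper_width: 0.004
grip_force: 0.0
```

Call:
{"api": "play_rows", "payload": {"increments": [{"dx":0,"dy":0,"dz":0,"turn":0,"jaw":1},{"dx":0,"dy":0,"dz":0,"turn":0,"jaw":1},{"dx":0,"dy":0,"dz":0,"turn":0,"jaw":1}]}}

```text
clock: 29.75
ee_pos: [0.5186, 0.1224, 0.0835]
tool_rot: [180.0, -0.2, 16.6]
ft_force: [-0.1, -0.8, -0.1]
gripper_width: 0.006
grip_force: 0.0
```

```bash
python3 -c "
from h import *
press()"
```

```text
clock 29.75 contact [-36.4  -0.4  33. ] F tray [-0.4 -0.8  0.1] yaw 16.6 w 0.6
```

Call:
{"api": "play_rows", "payload": {"increments": [{"dx":-5,"dy":0,"dz":6,"turn":0,"jaw":1},{"dx":1,"dy":0,"dz":6,"turn":0,"jaw":1},{"dx":2,"dy":0,"dz":5,"turn":0,"jaw":1},{"dx":2,"dy":0,"dz":4,"turn":0,"jaw":1},{"dx":1,"dy":0,"dz":2,"turn":0,"jaw":1},{"dx":0,"dy":0,"dz":0,"turn":0,"jaw":1}]}}

```text
clock: 30.35
ee_pos: [0.5184, 0.1223, 0.0576]
tool_rot: [-180.0, 0.1, 16.6]
ft_force: [-0.1, 1.1, -0.8]
gripper_width: 0.002
grip_force: 0.0
```

```bash
python3 -c "
from h import *
press()"
```

```text
clock 30.35 contact [-48.8  -0.5  10.2] F tray [-0.2  1.1 -0.8] yaw 16.6 w 0.2
```

No contact at 10.2, so the edge hasn't risen to its loose height. Continuing to the stop.

Call:
{"api": "play_rows", "payload": {"increments": [{"dx":2,"dy":0,"dz":0,"turn":0,"jaw":1},{"dx":0.7,"dy":0,"dz":1.3,"turn":0,"jaw":1},{"dx":0.5,"dy":0,"dz":0.9,"turn":0,"jaw":1},{"dx":0,"dy":0,"dz":0,"turn":0,"jaw":1}]}}

```text
clock: 30.75
ee_pos: [0.5216, 0.1233, 0.0559]
tool_rot: [-180.0, 0.0, 16.6]
ft_force: [-0.2, 0.5, -0.2]
gripper_width: 0.004
grip_force: 0.0
```

```bash
python3 -c "
from h import *
press()"
```

```text
clock 30.75 contact [-46.6  -0.5   7.2] F tray [-0.1  0.5 -0.2] yaw 16.6 w 0.4
```

Call:
{"api": "play_rows", "payload": {"increments": [{"dx":0.5,"dy":0,"dz":0.9,"turn":0,"jaw":1},{"dx":0.5,"dy":0,"dz":0.9,"turn":0,"jaw":1},{"dx":0,"dy":0,"dz":0,"turn":0,"jaw":1},{"dx":0.5,"dy":0,"dz":0.9,"turn":0,"jaw":1},{"dx":0,"dy":0,"dz":0,"turn":0,"jaw":1},{"dx":0.5,"dy":0,"dz":0.9,"turn":0,"jaw":1},{"dx":0,"dy":0,"dz":0,"turn":0,"jaw":1}]}}

```text
clock: 31.45
ee_pos: [0.5227, 0.1236, 0.0543]
tool_rot: [180.0, 0.1, 16.6]
ft_force: [-8.3, -3.1, 13.0]
gripper_width: 0.003
grip_force: 7.8
```

```bash
python3 -c "
from h import *
press()"
```

```text
clock 31.45 contact [-46.3  -0.5   5.1] F tray [-1.7 -0.6 15.6] yaw 16.6 w 0.3
```

edge_a is at the stop too (Z 5.1, steep). I back off clear of everything and hand in.

Call:
{"api": "play_rows", "payload": {"increments": [{"dx":-4,"dy":0,"dz":-8,"turn":0,"jaw":1},{"dx":-5,"dy":0,"dz":-30,"turn":0,"jaw":1},{"dx":0,"dy":0,"dz":-40,"turn":0,"jaw":1},{"dx":0,"dy":0,"dz":-40,"turn":0,"jaw":1},{"dx":0,"dy":0,"dz":0,"turn":0,"jaw":1},{"dx":0,"dy":0,"dz":0,"turn":0,"jaw":1}]}}

```text
clock: 32.05
ee_pos: [0.5155, 0.1214, 0.1716]
tool_rot: [180.0, -0.2, 16.6]
ft_force: [0.1, -0.6, -1.1]
gripper_width: 0.006
grip_force: 0.0
```

```bash
python3 -c "
from h import *
rel(); print(bot.hand_in())"
```

```text
clock 32.05 tcp rel [-60.9  -0.6 100.1] pivot b 119.1 yaw 16.61 F(slope,y,z) [-0.01 -0.57 -1.13] M [-0.02  0.02 -0.05] w 0.5
the job is handed in; nothing more can be done
None
```

The large cover is on the tray with all four edges pressed down to a firm stop in one plane, highest reading about 20 N, handed in at 32 s; edges a and b gave way with a clear force drop, while c and d were already down when I reached them.

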